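Slide open the sample case and build the tub tower

TASK

First slide the clear lid of the white sample case fully open by its tab, so that the narrowest green tub inside can be lifted out. Then build the sample tower on the round steel stand: the widest tub at the bottom, then the second widest, the third widest, and last the narrowest from the case, each upright (cap up), centred on the one below and let go before the next is fetched. Leave the lid open and do not disturb the white bottle or the paper roll.

Things in the scene. Friction and masses are not known exactly. Their poses are not given: they have to be found in the camera images.
- tub66_center (a point): The widest tub: green capped tub with a white paper band, upright, a plain round cylinder of diameter 66 mm, height 46 mm, with a flat top (cap on top); this point is its centre, 23 mm above its underside; z axis points up out of the cap. It stands on the bench.
- tub56_center (a point): The second widest tub: green capped tub with a white paper band, upright, a plain round cylinder of diameter 56 mm, height 56 mm, with a flat top (cap on top); this point is its centre, 28 mm above its underside; z axis points up out of the cap. It stands on the bench.
- tub46_center (a point): The third widest tub: green capped tub with a white paper band, upright, a plain round cylinder of diameter 46 mm, height 50 mm, with a flat top (cap on top); this point is its centre, 25 mm above its underside; z axis points up out of the cap. It stands on the bench.
- tub36_center (a point): The narrowest tub: green capped tub with a white paper band, upright, a plain round cylinder of diameter 36 mm, height 52 mm, with a flat top (cap on top); this point is its centre, 26 mm above its underside; z axis points up out of the cap. It stands on the floor of the white case, under the clear lid.
- stand_top (a point): Round flat steel stand with a dark edge, a fixed disc of diameter 90 mm and 12 mm high on the bench; this point is the centre of its top face.
- case_floor (a point): White open-topped sample case with dark lips, fixed to the bench, 130 mm (its x) by 160 mm (its y), its rim 72 mm above the bench. This point is the centre of its inner floor, 5 mm above the bench. Inner floor 120 by 150 mm; walls 5 mm; at the rim the grooved lips leave 136 mm free in y. The lid slides out over the low wall on its -x side, which faces roughly towards the robot.
- lid_tab (a point): Grey upright tab on the clear lid of the case, to pull it by: 12 mm thick along the case's x, 40 mm wide along the case's y, 30 mm high above the lid; this point is its centre, 82.5 mm above the bench, and the lid's upper face lies 15 mm below it. Axes as the case's; the lid opens towards its -x. The tab stands near the lid's -x edge, 7.5 mm inside it.
- lid (a joint): Opening of the clear lid in m: 0 shut, 0.115 fully open (at its stop; the case is then uncovered but for its front 8 mm). The lid is 125 by 148 mm, 5 mm thick; it slides stiffly (about 1.5 N) along the case's -x, stays where it is left, and cannot come out of its grooves.
- bottle_center (a point): Bystander: plain white bottle, diameter 60 mm, height 130 mm, loose; this point is half-way up.
- roll_center (a point): Bystander: roll of blank white label paper standing on end, diameter 68 mm, height 45 mm with a 38 mm hole, loose; this point is half-way up.
Things that resemble listed ones, but are neither listed nor needed, are in the scene too. What is shaped like the part that bears tub66_center but brown is not meant. Of the things shaped like the part that bears case_floor, the white one is meant.

How it is judged:
On the way, in this order (a step that is already met when the one before it is completed fails the run):
1. the clear lid is slid fully open (value of joint lid above 0.098 m), for 0.2 s.
2. the widest tub stands centred on the round stand and is let go (horizontal distance between tub66_center and stand_top below 0.012 m and angle between tub66_center's own z axis and vertical below 0.08 rad and z of tub66_center in the frame of stand_top between 0.019 and 0.027 m and contact force between the fingers and tub66 below 0.2 N and linear speed of tub66 below 0.01 m/s), for 0.2 s.
3. the second widest tub stands centred on the widest one and is let go (horizontal distance between tub56_center and tub66_center below 0.012 m and angle between tub56_center's own z axis and vertical below 0.08 rad and z of tub56_center in the frame of tub66_center between 0.047 and 0.055 m and contact force between the fingers and tub56 below 0.2 N and linear speed of tub56 below 0.01 m/s), for 0.2 s.
4. the third widest tub stands centred on the second widest one and is let go (horizontal distance between tub46_center and tub56_center below 0.012 m and angle between tub46_center's own z axis and vertical below 0.08 rad and z of tub46_center in the frame of tub56_center between 0.049 and 0.057 m and contact force between the fingers and tub46 below 0.2 N and linear speed of tub46 below 0.01 m/s), for 0.2 s.
5. the narrowest tub stands centred on the third widest one and is let go (horizontal distance between tub36_center and tub46_center below 0.012 m and angle between tub36_center's own z axis and vertical below 0.08 rad and z of tub36_center in the frame of tub46_center between 0.047 and 0.055 m and contact force between the fingers and tub36 below 0.2 N and linear speed of tub36 below 0.01 m/s), for 0.2 s.
At the end, for the whole second after the job is handed in: The four tubs stand in one tower on the round stand, widest at the bottom to narrowest on top, each centred within 12 mm on what is below it, seated (height within 4 mm) and upright within 0.08 rad, released and at rest; the lid is left at least 98 mm open (all of step 2 and all of step 3 and all of step 4 and all of step 5 and angular speed of each of tub66, tub56, tub46, tub36 below 0.15 rad/s and value of joint lid above 0.098 m); the robot touches nothing.
It fails at once if the bottle is moved more than 30 mm or tipped (distance of bottle_center from where it was at the start of the episode above 0.03 m or angle between bottle_center's own z axis and vertical above 0.5 rad).
It fails at once if the roll is moved more than 30 mm or tipped (distance of roll_center from where it was at the start of the episode above 0.03 m or angle between roll_center's own z axis and vertical above 0.5 rad).
It also fails if it takes over 131 s, if anything falls off the work surface, if the arm or the gripper's body presses on something with over 40 N, if the wrist force passes 120 N, or if a joint passes its speed limit or range.

ROBOT

A 6-joint arm with a two-finger parallel gripper is mounted at the origin on the work surface. World frame = base frame: x ahead of the robot, y to its left, z up, the work surface at z = 0. Lengths are in m, angles in rad, forces in N, time in s.
With the tool pointing down it reaches from about 0.35 to 0.775 m from the base axis. Payload 5.5 kg.
Tool frame: the origin (TCP) lies at the very end of the fingers, on their centre line; the grasp point (between the pads) lies behind it (bot.tcp_to_grasp is the x of the grasp point in the tool frame, in m); x points along the fingers, z is the direction in which the jaws open and shut, and the axes are right-handed (so a half turn about x gives the same grasp; the last joint's range is limited). The gripper opens to 85 mm and grips with 20 to 120 N. Pads are 22 mm wide; open, the fingers measure 114 mm over their backs; the gripper's body (76 mm by 85 mm) begins 54 mm behind the grasp point. The pads swing forward as they close: fully open they stand 13 mm farther back than shut.
Start: joints at [-1.327, 0.313, 0.046, 1.304, 0, 1.431], TCP at [0.215, -0.533, 0.231] pointing down, gripper open.
Joint ranges: [-2.76, 2.76], [-0.86, 1.69], [-1.03, 1.26], [-2.2, 2.34], [-1.47, 1.5], [-3.14, 3.14]. Speed limits (rad/s): [2.57, 2.57, 3.14, 3.14, 3.14, 3.14].

INTERFACE

Orientations are given as a rotation vector (axis times angle).
In Python, from cell import bot gives the robot as it stands. The module is installed in compiled form; this text tells all that it offers.
- The arm moves only by the tool apply_moves, never from a script. Its argument "increments" is text: rows parted by semicolons, each of 7 numbers parted by spaces: the turn, a rotation vector about the world's x, y, z in rad, then the shift along the world's x, y, z in cm, then the gripper's target within -1 to 1 (fully open at 1, half-way at 0, shut at -1). A call has 1 to 20 rows; each row shifts and turns the commanded pose from where the row before left it; what a row does not reach is not made up. A row lasts 1/12 s, in which the tool goes at most 41.7 mm and 7.16 degrees, less where a joint would pass 70% of its speed; a pose out of reach is approached as far as the arm can. A call is refused whole if a number of a shift passes 4.17 or a number of a turn 0.125, either way. A call with a gripper value outside its range is refused whole. The fingers move at their own pace and stop on an object; "newtons" is the grip in N (left out, the last holds). Time passes only in rows, so rows that do not move let the fingers close. It gives the time, the measured TCP pose, the force and the opening at its end, in the units of the state.
- bot.sense(): the state, without advancing time (a new reading comes with each control period).
- bot.grab_frame(name): name is "scene" or "top" or "wrist"; returns the picture (420x560x3 uint8, blue, green, red); there is no depth.
- bot.camera_model(name): a dict with "K" (3x3 intrinsics, pixels), "k1" (the pictures are not rectified: a ray, as slopes to the right and down, at radius r is drawn at 1 + k1 r^2 times it, then the intrinsics apply), "cam_to_world" (4x4, takes a point from camera to world coordinates); the wrist camera has in their place "hand_eye" (4x4, takes a point from camera to tool coordinates, whose origin is the TCP and whose axes are the tool frame's). Camera axes: x right, y up, looking along -z (the intrinsics and any distortion apply to the point x, -y, -z); pixel columns grow to the right and rows downward; lengths in m; the calibration is good to about 2 mm. A picture is of the moment at which its call begins: read the wrist's pose just before it. camera_model takes no time and is no camera call.
- bot.job_done(): hands the job in, once; it reports no verdict.
The state is a dict: "t": time; "joint_positions": joint angles; "joint_vel": joint speeds; "tau": joint torques, N m; "tool_pos": TCP position; "eef_rot": TCP orientation; "ft_force": force on the tool from outside, world axes, zero at the start; "moment": the same for the moment, N m; "opening": finger opening in m.
Only numpy, scipy, OpenCV 4.12 (cv2) and the standard library are available. Lean on these libraries where they do the work, as an engineer would, in place of code of your own. Each camera call takes 0.05 s, during which the arm holds its last target.

## Working session

There is one attempt and no reset: what is moved stays moved. The work goes in short steps, Python scripts to look and compute and a tool call to move; the robot and the scene stay as the last step left them, time stands still between calls to the robot, and variables do not carry over. Pictures are saved under pics/ and viewed, and the job is handed in when it is done.

Besides the shell and the picture viewer there is one more tool, called after ">>>" as a command line: name --argument value ..., lists and objects as JSON in quotes. apply_moves: Moves the arm, as the interface text tells. Its arguments: {"type":"object","properties":{"increments":{"type":"string"},"newtons":{"type":"number"}},"required":["increments"]}

```bash
mkdir -p pics
python3 - <<'E'
from cell import bot
import cv2,numpy as np
s=bot.sense();print({k:np.round(v,4) for k,v in s.items()},bot.tcp_to_grasp)
for n in ['scene','top','wrist']:
    im=bot.grab_frame(n);cv2.imwrite(f'pics/{n}0.png',im)
    m=bot.camera_model(n);print(n,{k:np.round(v,4).tolist() for k,v in m.items()})
E
```

```text
{'t': np.float64(0.0), 'joint_positions': array([-1.3266,  0.314 ,  0.045 ,  1.3036, -0.    ,  1.4312]), 'joint_vel': array([ 0.0005, -0.0008, -0.0005,  0.0009,  0.0015,  0.001 ]), 'tau': array([ 8.00000e-04, -4.80631e+01,  2.98532e+01,  1.95000e-02,
       -0.00000e+00,  0.00000e+00]), 'tool_pos': array([ 0.2152, -0.5327,  0.2304]), 'eef_rot': array([ 0.9232,  1.3681, -0.9212]), 'ft_force': array([ 0.6724,  0.4925, -0.115 ]), 'moment': array([-0.0426,  0.0049, -0.0474]), 'opening': np.float64(0.0855)} -0.0187
scene {'K': [[387.6816, 0.0, 273.4574], [0.0, 387.6816, 213.3402], [0.0, 0.0, 1.0]], 'k1': 0.0268, 'cam_to_world': [[-0.6037, -0.552, 0.5752, 1.207], [0.7971, -0.4294, 0.4245, 0.4409], [0.0127, 0.7148, 0.6992, 0.8688], [0.0, 0.0, 0.0, 1.0]]}
top {'K': [[507.1269, 0.0, 277.2489], [0.0, 507.1269, 200.9869], [0.0, 0.0, 1.0]], 'k1': 0.0206, 'cam_to_world': [[-0.0072, 0.9907, -0.1356, 0.3889], [-1.0, -0.0079, -0.0053, -0.0314], [-0.0064, 0.1356, 0.9907, 1.3244], [0.0, 0.0, 0.0, 1.0]]}
wrist {'K': [[368.7881, 0.0, 273.3669], [0.0, 368.7881, 206.9428], [0.0, 0.0, 1.0]], 'k1': -0.0743, 'hand_eye': [[-0.0, 0.2582, -0.9661, -0.1428], [-0.0002, 0.9661, 0.2582, 0.0673], [1.0, 0.0002, 0.0, -0.0012], [0.0, 0.0, 0.0, 1.0]]}
```

View pics/scene0.png

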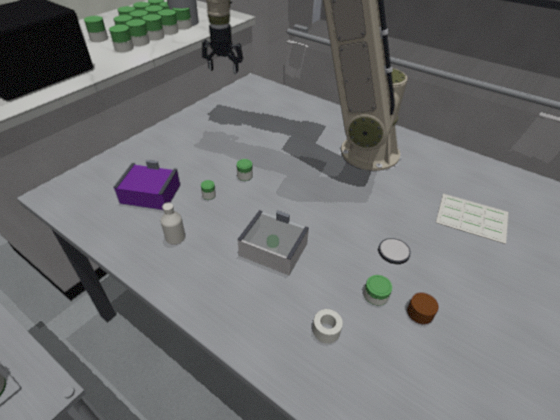

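View pics/top0.png

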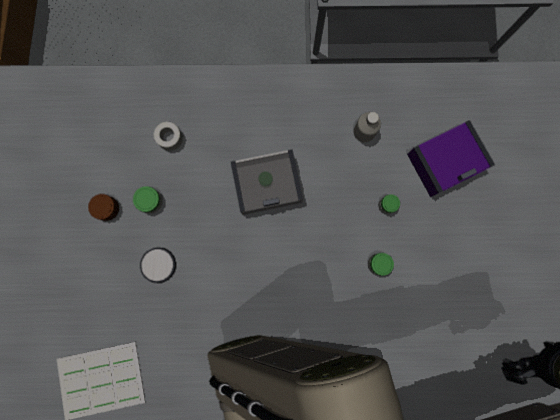

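View pics/wrist0.png

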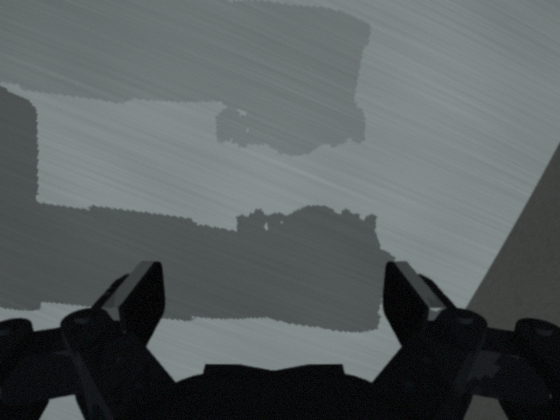

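The top view shows the white case near (268,182) with its tab at (271,202). It also shows tub66 (147,199), the stand (157,265), tub46 (390,203), tub56 (381,264), the bottle (368,125), the roll (167,135), and the brown and purple decoys.

```bash
cat > h.py <<'E'
from cell import bot
import cv2,numpy as np
from scipy.spatial.transform import Rotation as R
def pose(s=None):
    s=s or bot.sense(); T=np.eye(4);T[:3,:3]=R.from_rotvec(s['eef_rot']).as_matrix();T[:3,3]=s['tool_pos'];return T
def camT(n,T=None):
    m=bot.camera_model(n)
    return m, (m['cam_to_world'] if n!='wrist' else (pose() if T is None else T)@m['hand_eye'])
def ray(n,uv,T=None):
    m,C=camT(n,T)
    d=cv2.undistortPoints(np.array(uv,float).reshape(-1,1,2),m['K'],np.array([m['k1'],0,0,0.])).reshape(-1,2)
    d=np.c_[d[:,0],-d[:,1],-np.ones(len(d))]@C[:3,:3].T
    return C[:3,3],d
def onz(n,uv,z,T=None):
    o,d=ray(n,uv,T); return o+d*((z-o[2])/d[:,2:])
def proj(n,P,T=None):
    m,C=camT(n,T); p=(np.atleast_2d(P)-C[:3,3])@C[:3,:3]
    p=np.c_[p[:,0],-p[:,1],-p[:,2]]
    return cv2.projectPoints(p,np.zeros(3),np.zeros(3),m['K'],np.array([m['k1'],0,0,0.]))[0].reshape(-1,2)
def green(im,smin=80):
    h=cv2.cvtColor(im,cv2.COLOR_BGR2HSV); return cv2.inRange(h,(45,smin,40),(80,255,255))
def blobs(mask,amin=30):
    c,_=cv2.findContours(mask,cv2.RETR_EXTERNAL,cv2.CHAIN_APPROX_NONE)
    return sorted([x for x in c if cv2.contourArea(x)>amin],key=cv2.contourArea,reverse=True)
def cent(c):
    M=cv2.moments(c);return np.array([M['m10']/M['m00'],M['m01']/M['m00']])
E
python3 - <<'E'
from h import *
for n in ['top','scene']:
    im=cv2.imread(f'pics/{n}0.png')
    for c in blobs(green(im,60)):
        e=cv2.fitEllipse(c) if len(c)>5 else None
        print(n,cent(c).round(1),cv2.contourArea(c),[ (z,onz(n,cent(c),z)[0].round(4)[:2]) for z in (.046,.05,.056)])
im=cv2.imread('pics/top0.png')
cv2.imwrite('pics/crop_top.png',cv2.resize(im[120:300,60:320],None,fx=3,fy=3,interpolation=cv2.INTER_CUBIC))
im=cv2.imread('pics/scene0.png')
cv2.imwrite('pics/crop_scene.png',cv2.resize(im[190:350,220:450],None,fx=3.4,fy=3.4,interpolation=cv2.INTER_CUBIC))
E
```

```text
top [145.5 198.7] 496.5 [(0.046, array([0.5726, 0.3109])), (0.05, array([0.572 , 0.3098])), (0.056, array([0.5711, 0.3082]))]
top [381.8 263.8] 395.5 [(0.046, array([ 0.4035, -0.2844])), (0.05, array([ 0.4034, -0.2836])), (0.056, array([ 0.4034, -0.2824]))]
top [390.4 203. ] 245.5 [(0.046, array([ 0.5564, -0.3114])), (0.05, array([ 0.5559, -0.3105])), (0.056, array([ 0.5551, -0.3092]))]
top [265.4 176.5] 66.0 [(0.046, array([0.6275, 0.0054])), (0.05, array([0.6268, 0.0053])), (0.056, array([0.6257, 0.0051]))]
scene [144.9  18.7] 1894.0 [(0.046, array([-0.3333, -1.6867])), (0.05, array([-0.3258, -1.6764])), (0.056, array([-0.3146, -1.6609]))]
scene [378.3 286.7] 467.0 [(0.046, array([0.5791, 0.3135])), (0.05, array([0.5822, 0.3141])), (0.056, array([0.5868, 0.3151]))]
scene [94.2 23.5] 233.5 [(0.046, array([-0.091 , -1.8429])), (0.05, array([-0.0847, -1.8318])), (0.056, array([-0.0752, -1.8151]))]
scene [244.1 165.4] 156.0 [(0.046, array([ 0.4031, -0.2825])), (0.05, array([ 0.407, -0.279])), (0.056, array([ 0.4128, -0.2737]))]
scene [207.3 185.8] 115.0 [(0.046, array([ 0.5601, -0.3065])), (0.05, array([ 0.5633, -0.3028])), (0.056, array([ 0.568 , -0.2974]))]
```

View pics/crop_top.png

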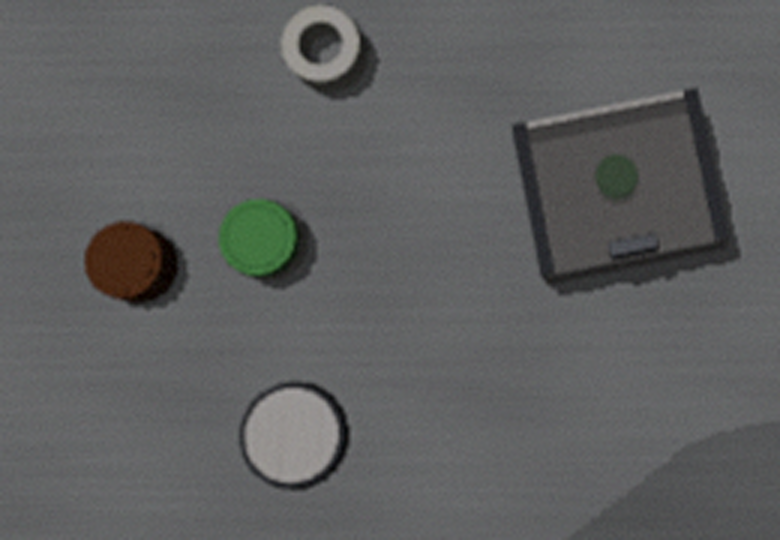

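View pics/crop_scene.png

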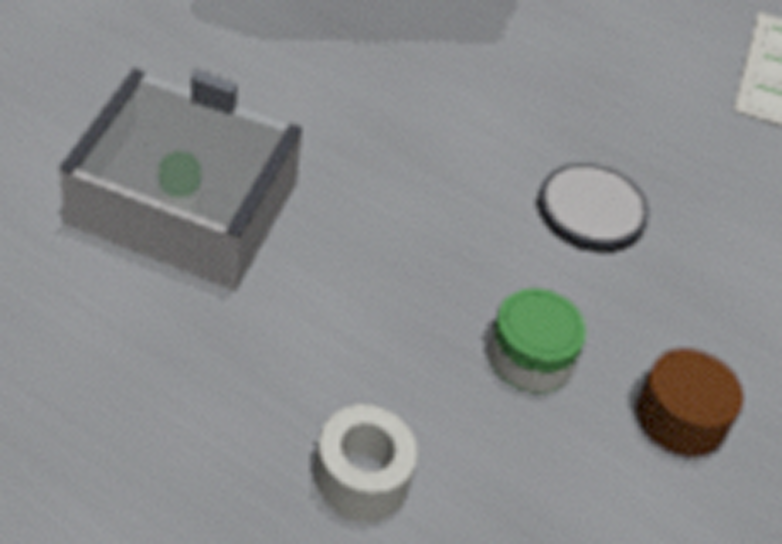

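Run:
```python
from h import *
f=lambda l:[(60+(u+.5)/3-.5,120+(v+.5)/3-.5) for u,v in l]
c=onz('top',f([(515,125),(548,278),(698,90),(728,242)]),.072)
print('rim corners',c.round(4)); print('ctr',c.mean(0))
L=c[0]-c[1];Rr=c[2]-c[3]; print(np.linalg.norm(L),np.linalg.norm(Rr),np.linalg.norm(c[0]-c[2]),np.linalg.norm(c[1]-c[3]))
for v in(L,Rr):print('yaw x',np.degrees(np.arctan2(v[1],v[0])))
for v in(c[0]-c[2],c[1]-c[3]):print('yaw y',np.degrees(np.arctan2(v[1],v[0]))-90)
print('tab top',onz('top',f([(635,240)]),.0975))
g=lambda l:[(220+(u+.5)/3.4-.5,190+(v+.5)/3.4-.5) for u,v in l]
print('tab top scene (top edge corners)',onz('scene',g([(193,72),(237,88)]),.0975))
print('case rim scene',onz('scene',g([(140,73),(64,165),(300,130),(240,232)]),.072))
im=cv2.imread('pics/top0.png')
# stand
h=cv2.inRange(im[240:290,130:185],(120,120,120),(255,255,255))
b=blobs(h)[0];print('stand',cent(b)+[130,240],cv2.minEnclosingCircle(b)[1],onz('top',cent(b)+[130,240],.012))
b=blobs(cv2.inRange(cv2.imread('pics/scene0.png')[230:270,370:420],(130,130,130),(255,255,255)))[0]
print(cent(b)+[370,230],onz('scene',cent(b)+[370,230],.012))
print('roll',onz('top',(167,135),.045),'bottle',onz('top',(373,118),.13))
T=pose();print(T.round(3))
```

```text
rim corners [[ 0.6621  0.0904  0.072 ]
 [ 0.5326  0.0624  0.072 ]
 [ 0.6909 -0.0637  0.072 ]
 [ 0.5615 -0.0872  0.072 ]]
ctr [6.11777075e-01 4.68055940e-04 7.20000000e-02]
0.13255827411673865 0.13153162894353365 0.15670822787278477 0.15229209396986815
yaw x 12.19485540605097
yaw x 10.282213156192018
yaw y 10.577384548859015
yaw y 10.944420140976618
tab top [[ 0.56022585 -0.01034699  0.0975    ]]
tab top scene (top edge corners) [[ 0.55903182 -0.02687904  0.0975    ]
 [ 0.55187755  0.01353957  0.0975    ]]
case rim scene [[ 0.56691106 -0.07795705  0.072     ]
 [ 0.68860869 -0.05982441  0.072     ]
 [ 0.53853481  0.06980655  0.072     ]
 [ 0.65797843  0.09322985  0.072     ]]
stand [156.81031175 264.6911271 ] 15.542824745178223 [[0.40592575 0.28614793 0.012     ]]
[394.5 249.5] [[0.40630235 0.28753512 0.012     ]]
roll [[0.7390074  0.26011174 0.045     ]] bottle [[ 0.75369308 -0.2586379   0.13      ]]
[[-0.     0.927  0.374  0.215]
 [ 0.001  0.374 -0.927 -0.533]
 [-1.     0.    -0.001  0.231]
 [ 0.     0.     0.     1.   ]]
```

>>> apply_moves --increments "0 0 0.0766 1.9 2.91 -0.3 1;0 0 0.0766 1.9 2.91 -0.3 1;0 0 0.0766 1.9 2.91 -0.3 1;0 0 0.0766 1.9 2.91 -0.3 1;0 0 0.0766 1.9 2.91 -0.3 1;0 0 0.0766 1.9 2.91 -0.3 1;0 0 0.0766 1.9 2.91 -0.3 1;0 0 0.0766 1.9 2.91 -0.3 1;0 0 0.0766 1.9 2.91 -0.3 1;0 0 0.0766 1.9 2.91 -0.3 1;0 0 0.0766 1.9 2.91 -0.3 1;0 0 0.0766 1.9 2.91 -0.3 1;0 0 0.0766 1.9 2.91 -0.3 1;0 0 0.0766 1.9 2.91 -0.3 1;0 0 0.0766 1.9 2.91 -0.3 1;0 0 0.0766 1.9 2.91 -0.3 1;0 0 0.0766 1.9 2.91 -0.3 1;0 0 0.0766 1.9 2.91 -0.3 1;0 0 0 0 0 0 1;0 0 0 0 0 0 1" --newtons 40

```text
t: 1.82
tool_pos: [0.5575, -0.0077, 0.1765]
eef_rot: [-0.153, 1.567, 0.153]
ft_force: [-0.9, 0.2, -0.0]
opening: 0.0853
```

```bash
cat > look.py <<'E'
import sys
from h import *
T=pose(); im=bot.grab_frame('wrist'); np.save('pics/'+sys.argv[1],T); cv2.imwrite(f'pics/{sys.argv[1]}.png',im)
print(T.round(4))
E
python3 look.py w1
```

```text
[[-1.300e-03 -1.936e-01  9.811e-01  5.575e-01]
 [ 1.000e-04  9.811e-01  1.936e-01 -7.700e-03]
 [-1.000e+00  3.000e-04 -1.300e-03  1.765e-01]
 [ 0.000e+00  0.000e+00  0.000e+00  1.000e+00]]
```

View pics/w1.png

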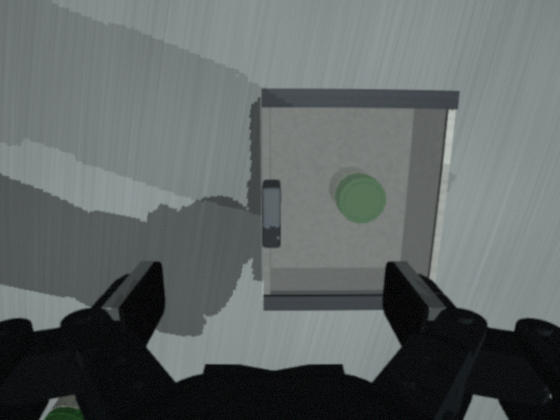

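Run:
```python
from h import *
im=cv2.imread('pics/w1.png');T=np.load('pics/w1.npy')
cv2.imwrite('pics/c1.png',cv2.resize(im[170:260,230:320],None,fx=6,fy=6,interpolation=cv2.INTER_CUBIC))
c=blobs(green(im,40)); 
for b in c[:3]: print(cent(b),cv2.contourArea(b),onz('wrist',cent(b),.057,T))
for u in[(263,181),(280,181),(263,247),(280,247)]: print(u,onz('wrist',u,.0975,T).round(4),onz('wrist',u,.0675,T).round(4))
print('rim',onz('wrist',[(262,90),(459,91),(264,310)],.072,T))
# predicted tab corner projections
a=.192; X=np.array([np.cos(a),np.sin(a),0]);Y=np.array([-np.sin(a),np.cos(a),0])
p=np.array([.5575,-.009,0])
for z in(.0975,.0675): print(z,proj('wrist',[p+X*i*.006+Y*j*.02+[0,0,z] for i in(-1,1) for j in(-1,1)],T).round(0).tolist())
```

```text
[360.11578014 197.78058511] 1880.0 [[0.62095845 0.00851085 0.057     ]]
[ 64.5608322  413.65355043] 368.5 [[ 0.40880507 -0.2419281   0.057     ]]
(263, 181) [[0.5484 0.0149 0.0975]] [[0.5486 0.009  0.0675]]
(280, 181) [[0.5585 0.0169 0.0975]] [[0.5602 0.0113 0.0675]]
(263, 247) [[ 0.5564 -0.0274  0.0975]] [[ 0.5577 -0.039   0.0675]]
(280, 247) [[ 0.5671 -0.0253  0.0975]] [[ 0.5699 -0.0366  0.0675]]
rim [[ 0.53676565  0.06840575  0.072     ]
 [ 0.66342789  0.0942398   0.072     ]
 [ 0.56768461 -0.08712137  0.072     ]]
0.0975 [[261.0, 250.0], [260.0, 189.0], [280.0, 250.0], [280.0, 189.0]]
0.0675 [[262.0, 235.0], [262.0, 180.0], [279.0, 235.0], [279.0, 180.0]]
```

View pics/c1.png

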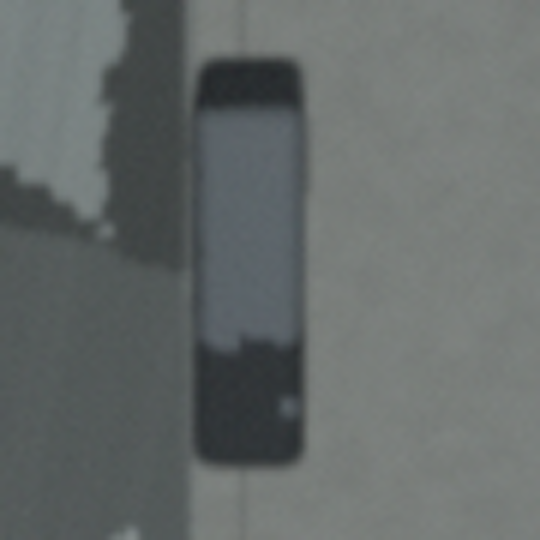

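The wrist view shows the tab at (271,217) lined up between the fingers, at about (0.5585,-0.0075). I'll descend and grip it.

>>> apply_moves --increments "0 0 0 0.1 0 -2.1 1;0 0 0 0 0 -2.1 1;0 0 0 0 0 -2.1 1;0 0 0 0 0 -2 1;0 0 0 0 0 -1 1;0 0 0 0 0 -1 1;0 0 0 0 0 0 1;0 0 0 0 0 0 -1;0 0 0 0 0 0 -1;0 0 0 0 0 0 -1;0 0 0 0 0 0 -1;0 0 0 0 0 0 -1;0 0 0 0 0 0 -1;0 0 0 0 0 0 -1;0 0 0 0 0 0 -1;0 0 0 0 0 0 -1" --newtons 40

```text
t: 3.2
tool_pos: [0.5585, -0.0094, 0.0749]
eef_rot: [-0.151, 1.565, 0.151]
ft_force: [-1.6, 0.5, 5.7]
opening: 0.0113
```

>>> apply_moves --increments "0 0 0 -0.49 -0.1 0 -1;0 0 0 -0.98 -0.19 0 -1;0 0 0 -0.98 -0.19 0 -1;0 0 0 -0.98 -0.19 0 -1;0 0 0 -0.98 -0.19 0 -1;0 0 0 -0.98 -0.19 0 -1;0 0 0 -0.98 -0.19 0 -1;0 0 0 -0.98 -0.19 0 -1;0 0 0 -0.98 -0.19 0 -1;0 0 0 -0.98 -0.19 0 -1;0 0 0 -0.98 -0.19 0 -1;0 0 0 -0.7 -0.14 0 -1;0 0 0 0 0 0 -1;0 0 0 0 0 0 -1"

```text
t: 4.37
tool_pos: [0.4473, -0.0314, 0.0748]
eef_rot: [-0.151, 1.566, 0.149]
ft_force: [-1.6, -0.5, 8.1]
opening: 0.0115
```

```bash
python3 look.py w2
```

```text
[[ 1.000e-04 -1.900e-01  9.818e-01  4.473e-01]
 [-1.200e-03  9.818e-01  1.900e-01 -3.140e-02]
 [-1.000e+00 -1.200e-03 -1.000e-04  7.480e-02]
 [ 0.000e+00  0.000e+00  0.000e+00  1.000e+00]]
```

View pics/w2.png

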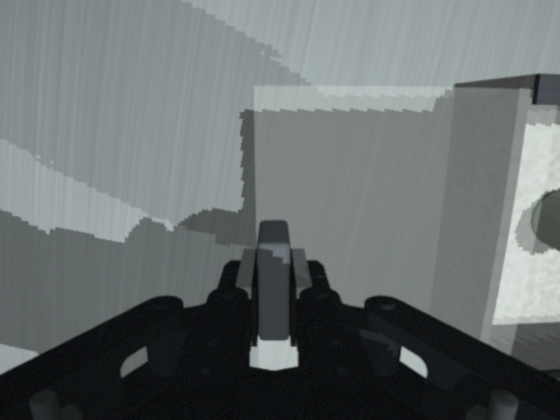

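The lid has followed 113 mm, and the tub in the case (right edge) is now uncovered. I'll release the tab, lift, and go to tub66.

>>> apply_moves --increments "0 0 0 0 0 0 1;0 0 0 0 0 0 1;0 0 0 0 0 0 1;0 0 0 0 0 0 1;0 0 0 0 0 3 1;0 0 0 0 0 4 1;0 0 0 0 0 4 1;0 0 0.0417 1.07 2.86 0 1;0 0 0.0417 1.07 2.86 0 1;0 0 0.0417 1.07 2.86 0 1;0 0 0.0417 1.07 2.86 0 1;0 0 0.0417 1.07 2.86 0 1;0 0 0.0417 1.07 2.86 0 1;0 0 0.0417 1.07 2.86 0 1;0 0 0.0417 1.07 2.86 0 1;0 0 0.0417 1.07 2.86 0 1;0 0 0.0417 1.07 2.86 0 1;0 0 0.0417 1.07 2.86 0 1;0 0 0.0417 1.07 2.86 0 1;0 0 0 0 0 0 1"

```text
t: 6.08
tool_pos: [0.5776, 0.317, 0.1826]
eef_rot: [-0.545, 1.501, 0.547]
ft_force: [-0.3, -0.1, -1.3]
opening: 0.0855
```

>>> apply_moves --increments "0 0 0 0 0 0 1"

```text
t: 6.17
tool_pos: [0.5764, 0.3136, 0.1828]
eef_rot: [-0.544, 1.504, 0.543]
ft_force: [0.6, 0.6, 0.4]
opening: 0.0853
```

```bash
python3 look.py w3
python3 - <<'E'
from h import *
im=cv2.imread('pics/w3.png');T=np.load('pics/w3.npy')
for b in blobs(green(im,60))[:3]: print(cent(b),cv2.contourArea(b),cv2.fitEllipse(b),onz('wrist',cent(b),.046,T))
im=bot.grab_frame('top');cv2.imwrite('pics/top1.png',im)
E
```

```text
[[-1.700e-03 -6.398e-01  7.686e-01  5.764e-01]
 [-9.000e-04  7.686e-01  6.398e-01  3.136e-01]
 [-1.000e+00  4.000e-04 -1.900e-03  1.828e-01]
 [ 0.000e+00  0.000e+00  0.000e+00  1.000e+00]]
[267.16313375 192.26224123] 5378.0 ((267.1539611816406, 192.27297973632812), (82.6617660522461, 82.8746337890625), 27.035310745239258) [[0.57260694 0.31403518 0.046     ]]
```

View pics/w3.png

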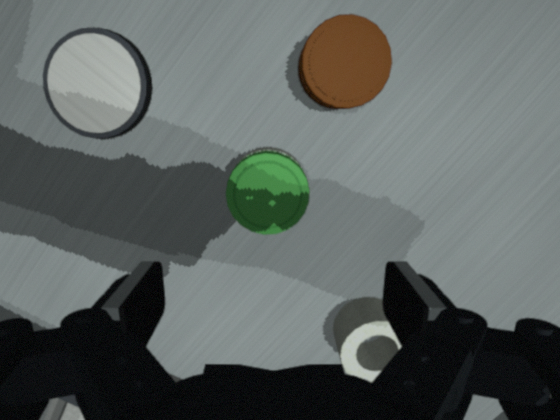

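View pics/top1.png

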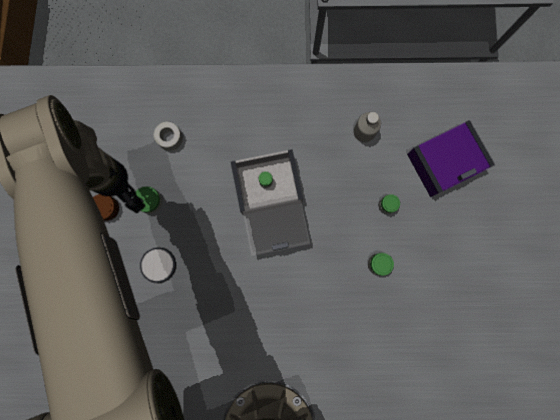

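tub66's cap is at (267,192), which puts it at (0.573,0.314). That agrees with the top view to 3 mm. I'll descend onto it.

>>> apply_moves --increments "0 0 0 -0.4 0 -2.5 1;0 0 0 0 0 -3 1;0 0 0 0 0 -3 1;0 0 0 0 0 -3 1;0 0 0 0 0 -3 1;0 0 0 0 0 -2 1;0 0 0 0 0 -1.4 1;0 0 0 0 0 0 1;0 0 0 0 0 0 -1;0 0 0 0 0 0 -1;0 0 0 0 0 0 -1;0 0 0 0 0 0 -1;0 0 0 0 0 0 -1;0 0 0 0 0 0 -1" --newtons 40

```text
t: 7.43
tool_pos: [0.5738, 0.3126, 0.0069]
eef_rot: [-0.542, 1.499, 0.541]
ft_force: [-0.5, -0.4, 6.1]
opening: 0.0652
```

```bash
python3 - <<'E'
from h import *
im=cv2.imread('pics/w3.png');T=np.load('pics/w3.npy')
g=cv2.cvtColor(im,cv2.COLOR_BGR2GRAY)
# stand: fit ellipse to dark-edge outer & to bright interior
m=cv2.inRange(im[20:150,35:160],(120,120,120),(255,255,255))
# circle hand-read extremes of bright face
for p in [(97,82)]: print(onz('wrist',p,.012,T))
d=cv2.inRange(g[20:150,35:160],0,60); 
for b in blobs(d)[:3]:
    h=cv2.convexHull(b); e=cv2.fitEllipse(h); print(cv2.contourArea(h),np.array(e[0])+[35,20],e[1:],onz('wrist',np.array(e[0])+[35,20],.012,T))
im=bot.grab_frame('top');cv2.imwrite('pics/top2.png',im)
print(bot.sense()['tool_pos'],bot.sense()['opening'])
E
python3 look.py w4
```

```text
[[0.4088673  0.28988483 0.012     ]]
8068.5 [97.46457672 83.01721954] ((104.42681884765625, 113.36774444580078), 142.783447265625) [[0.40963935 0.28945545 0.012     ]]
[0.57386573 0.31256183 0.0069206 ] 0.0653363601974426
[[ 2.600e-03 -6.381e-01  7.699e-01  5.739e-01]
 [ 5.000e-04  7.699e-01  6.381e-01  3.126e-01]
 [-1.000e+00 -1.300e-03  2.300e-03  6.900e-03]
 [ 0.000e+00  0.000e+00  0.000e+00  1.000e+00]]
```

View pics/w4.png

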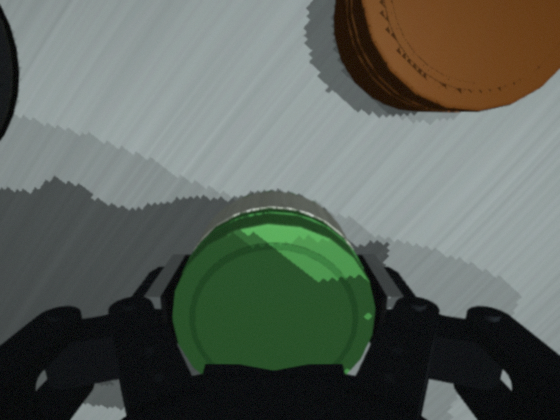

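tub66 is gripped at 65 mm, with its cap centred between the pads. I'll lift it and stop beside the stand for a closer look.

>>> apply_moves --increments "0 0 0 0 0 1.5 -1;0 0 0 0 0 3 -1;0 0 0 0 0 3 -1;0 0 0 0 0 3 -1;0 0 0 -1.45 -1.1 3 -1;0 0 0 -1.45 -1.1 1.5 -1;0 0 0 -1.45 -1.1 0 -1;0 0 0 -1.45 -1.1 0 -1;0 0 0 -1.45 -1.1 0 -1;0 0 0 -1.45 -1.1 0 -1;0 0 0 -1.45 -1.1 0 -1;0 0 0 -1.45 -1.1 0 -1;0 0 0 0 0 0 -1;0 0 0 0 0 0 -1;0 0 0 0 0 0 -1"

```text
t: 8.78
tool_pos: [0.4574, 0.2247, 0.1557]
eef_rot: [-0.541, 1.501, 0.542]
ft_force: [0.6, -0.4, -1.1]
opening: 0.0651
```

```bash
python3 look.py w5
```

```text
[[ 1.300e-03 -6.382e-01  7.699e-01  4.574e-01]
 [ 6.000e-04  7.699e-01  6.382e-01  2.247e-01]
 [-1.000e+00 -3.000e-04  1.400e-03  1.557e-01]
 [ 0.000e+00  0.000e+00  0.000e+00  1.000e+00]]
```

View pics/w5.png

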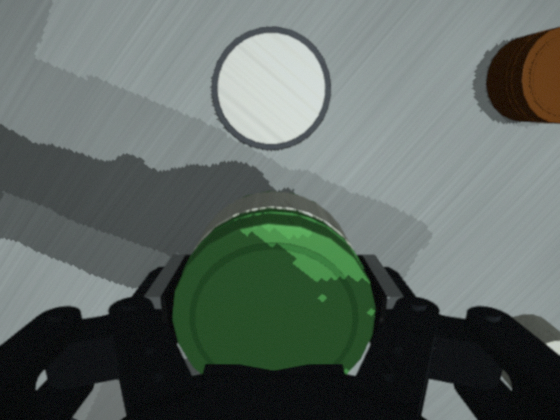

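```bash
cat > circ.py <<'E'
from h import *
from scipy.optimize import least_squares
def fitc(P,r=None):
    P=P[:,:2]
    f=lambda q:np.hypot(*(P-q[:2]).T)-(q[2] if r is None else r)
    q=least_squares(f,[*P.mean(0),r or .03],loss='soft_l1',f_scale=.001);return q.x,np.sqrt((f(q.x)**2).mean())
E
python3 - <<'E'
from circ import *
im=cv2.imread('pics/w5.png');T=np.load('pics/w5.npy')
m=cv2.inRange(im,(170,170,170),(255,255,255)); m[160:]=0
for b in blobs(m)[:1]:
    print(cent(b),cv2.contourArea(b)); print('stand bright',fitc(onz('wrist',b.reshape(-1,2),.012,T)))
g=cv2.cvtColor(im,cv2.COLOR_BGR2GRAY); d=cv2.inRange(g[20:156,205:335],0,85)
h=cv2.convexHull(blobs(d)[0]).reshape(-1,2)+[205,20]; print('stand outer z0..12',fitc(onz('wrist',h,.012,T)))
# tub
zt=T[2,3]+.039
gm=green(im,60); b=blobs(gm)[0].reshape(-1,2)
c=np.array([T[0,3],T[1,3]]);Y=T[:2,1];Z=T[:2,2]
th=np.linspace(0,2*np.pi,13)
for dy in(0,.003):
  print(dy,proj('wrist',[[*(c+Y*(dy+.033*np.sin(t))+Z*.033*np.cos(t)),zt] for t in th],T).round(0).tolist())
print([ (u,b[b[:,0]==u][:,1].min()) for u in(200,230,260,275,290,320,350)],b[:,0].min(),b[:,0].max())
E
```

```text
[270.89279379  87.9443459 ] 9020.0
stand bright (array([0.40702527, 0.28665879, 0.03938065]), np.float64(0.00022561697013859637))
stand outer z0..12 (array([0.40710247, 0.28610764, 0.04425818]), np.float64(0.0001814061192922834))
0 [[369.0, 321.0], [359.0, 274.0], [321.0, 237.0], [266.0, 223.0], [210.0, 237.0], [173.0, 274.0], [164.0, 321.0], [181.0, 364.0], [219.0, 393.0], [267.0, 403.0], [315.0, 393.0], [352.0, 364.0], [369.0, 321.0]]
0.003 [[369.0, 313.0], [359.0, 265.0], [321.0, 228.0], [266.0, 214.0], [210.0, 228.0], [173.0, 265.0], [163.0, 313.0], [181.0, 356.0], [219.0, 386.0], [267.0, 397.0], [315.0, 386.0], [352.0, 356.0], [369.0, 313.0]]
[(200, np.int32(243)), (230, np.int32(219)), (260, np.int32(210)), (275, np.int32(209)), (290, np.int32(211)), (320, np.int32(221)), (350, np.int32(247))] 172 375
```

Run:
```python
import cv2
im=cv2.imread('pics/w5.png');cv2.imwrite('pics/c5.png',cv2.resize(im[180:400,150:400],None,fx=2.7,fy=2.7,interpolation=cv2.INTER_CUBIC))
```

```text
(no output)
```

View pics/c5.png

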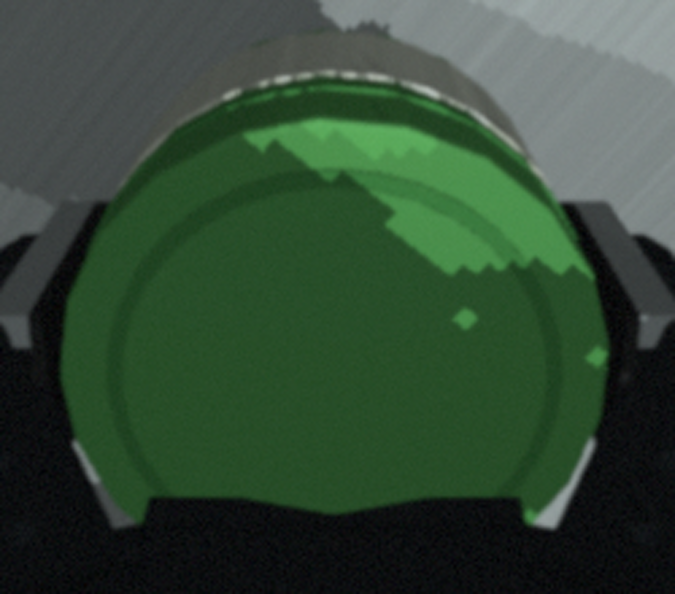

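Run:
```python
from h import *
m=bot.camera_model('wrist');print(m);T=np.load('pics/w5.npy');C=T@m['hand_eye'];print(C, T)
P=T@np.array([-.039,0,0,1]);q=np.linalg.inv(C)@P;print(q,proj('wrist',P[:3],T))
```

```text
{'K': array([[368.7881424 ,   0.        , 273.36689494],
       [  0.        , 368.7881424 , 206.94280324],
       [  0.        ,   0.        ,   1.        ]]), 'k1': -0.0743378649071723, 'hand_eye': array([[-4.04709845e-04,  2.58798419e-01, -9.65931268e-01,
        -1.42825742e-01],
       [-1.82415084e-04,  9.65931312e-01,  2.58798507e-01,
         6.58123756e-02],
       [ 9.99999901e-01,  2.80938737e-04, -3.43713176e-04,
         2.30609949e-03],
       [ 0.00000000e+00,  0.00000000e+00,  0.00000000e+00,
         1.00000000e+00]])}
[[ 0.76998263 -0.61591693 -0.16665256  0.41697416]
 [ 0.63806238  0.74397892  0.19842321  0.27675235]
 [ 0.00177378 -0.25911716  0.96584427  0.2984751 ]
 [ 0.          0.          0.          1.        ]] [[ 1.26497289e-03 -6.38203343e-01  7.69866802e-01  4.57381118e-01]
 [ 6.19153876e-04  7.69867770e-01  6.38203129e-01  2.24702198e-01]
 [-9.99999008e-01 -3.30643641e-04  1.36900793e-03  1.55668099e-01]
 [ 0.00000000e+00  0.00000000e+00  0.00000000e+00  1.00000000e+00]]
[-0.00233611 -0.03670094 -0.11731988  1.        ] [[266.07709856 321.46738498]]
```

```bash
python3 - <<'E'
from h import *
for n in('wrist','top'):
    k='hand_eye' if n=='wrist' else 'cam_to_world'
    for i in range(4): print(n,bot.camera_model(n)[k][:3,3])
E
python3 -c "
from cell import bot
print(bot.camera_model('wrist')['hand_eye'][:3,3],bot.camera_model('top')['cam_to_world'][:3,3])"
```

```text
wrist [-0.14282574  0.06581238  0.0023061 ]
wrist [-0.14282574  0.06581238  0.0023061 ]
wrist [-0.14282574  0.06581238  0.0023061 ]
wrist [-0.14282574  0.06581238  0.0023061 ]
top [ 0.38893412 -0.03136598  1.32438142]
top [ 0.38893412 -0.03136598  1.32438142]
top [ 0.38893412 -0.03136598  1.32438142]
top [ 0.38893412 -0.03136598  1.32438142]
[-0.14282574  0.06581238  0.0023061 ] [ 0.38893412 -0.03136598  1.32438142]
```

The fingers and the gripped tub are both centred at column 274. By that check, the calibration's side offset is best taken as about 0. With it, the stand comes out near (0.4055,0.286) in all three cameras.

>>> apply_moves --increments "0 0 0 -0.86 1.02 0 -1;0 0 0 -0.86 1.02 0 -1;0 0 0 -0.86 1.02 0 -1;0 0 0 -0.86 1.02 0 -1;0 0 0 -0.86 1.02 -2.5 -1;0 0 0 -0.86 1.02 -2.5 -1;0 0 0 0 0 -2.5 -1;0 0 0 0 0 -2.5 -1;0 0 0 0 0 -1.5 -1;0 0 0 0 0 -1 -1;0 0 0 0 0 -0.6 -1;0 0 0 0 0 0 -1;0 0 0 0 0 0 -1;0 0 0 0 0 0 -1"

```text
t: 10.0
tool_pos: [0.4062, 0.2861, 0.0253]
eef_rot: [-0.541, 1.5, 0.542]
ft_force: [0.5, -0.1, -1.1]
opening: 0.0651
```

>>> apply_moves --increments "0 0 0 0 0 -0.3 -1;0 0 0 0 0 -0.2 -1;0 0 0 0 0 -0.1 -1;0 0 0 0 0 0 -1;0 0 0 0 0 0 -1"

```text
t: 10.42
tool_pos: [0.4056, 0.2857, 0.0189]
eef_rot: [-0.541, 1.501, 0.542]
ft_force: [0.2, 0.4, 4.2]
opening: 0.0653
```

```bash
python3 look.py w6
```

```text
[[ 1.000e-03 -6.381e-01  7.699e-01  4.056e-01]
 [ 5.000e-04  7.699e-01  6.381e-01  2.857e-01]
 [-1.000e+00 -3.000e-04  1.100e-03  1.890e-02]
 [ 0.000e+00  0.000e+00  0.000e+00  1.000e+00]]
```

View pics/w6.png

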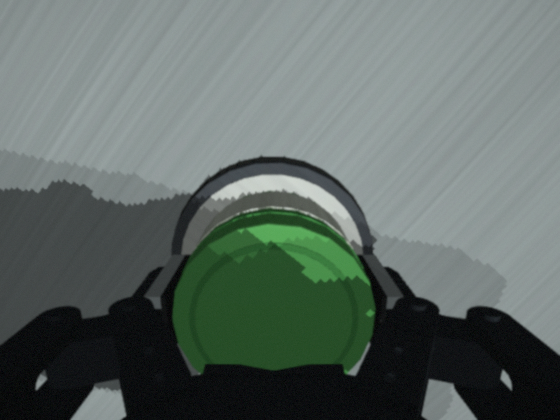

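The tub is seated: the height matches and the contact force is 4 N. It looks centred across the stand, so I'll release, rise and verify.

>>> apply_moves --increments "0 0 0 0 0 0 1;0 0 0 0 0 0 1;0 0 0 0 0 0 1;0 0 0 0 0 0 1;0 0 0 0 0 0 1;0 0 0 0 0 2 1;0 0 0 0 0 3.5 1;0 0 0 0 0 3.5 1;0 0 0 0 0 3.5 1;0 0 0 0 0 3.5 1;0 0 0 0 0 0 1;0 0 0 0 0 0 1"

```text
t: 11.47
tool_pos: [0.4068, 0.2864, 0.1807]
eef_rot: [-0.541, 1.496, 0.542]
ft_force: [0.2, -0.0, -0.7]
opening: 0.0853
```

```bash
python3 look.py w7;python3 - <<'E'
from circ import *
im=cv2.imread('pics/w7.png');T=np.load('pics/w7.npy')
m=bot.camera_model('wrist')['hand_eye'];print(m[:3,3])
h=blobs(green(im,60))[0]; print(cent(h),cv2.contourArea(h),'cap',fitc(onz('wrist',h.reshape(-1,2),.058,T)))
cv2.imwrite('pics/c7.png',cv2.resize(im[100:300,150:400],None,fx=3,fy=3,interpolation=cv2.INTER_CUBIC))
E
```

```text
[[ 0.005  -0.6383  0.7698  0.4068]
 [ 0.0024  0.7698  0.6383  0.2864]
 [-1.     -0.0013  0.0054  0.1807]
 [ 0.      0.      0.      1.    ]]
[-0.1428246   0.06581262  0.00230616]
[270.46547408 196.38323067] 5925.5 cap (array([0.40654171, 0.28824073, 0.03263875]), np.float64(0.000443104650108855))
```

View pics/c7.png

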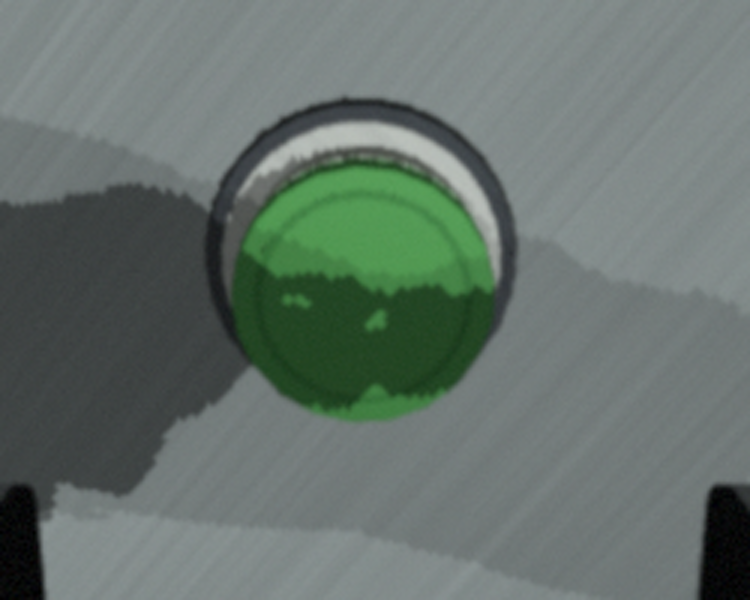

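Run:
```python
from circ import *
T=np.load('pics/w7.npy')
f=lambda l:np.array([(150+(u+.5)/3-.5,100+(v+.5)/3-.5) for u,v in l])
# outer edge of top dark ring / inner edge (bright) read by eye
o=f([(360,98),(300,108),(420,110),(470,140),(505,190),(516,245),(255,135),(218,190)])
print('outer',fitc(onz('wrist',o,.012,T),.045))
i=f([(360,122),(300,135),(255,172),(420,130),(465,165),(493,215),(500,260)])
print('inner',fitc(onz('wrist',i,.012,T),.0394))
```

```text
outer (array([0.4059976 , 0.28785489, 0.045     ]), np.float64(0.00029752302168671574))
inner (array([0.40706729, 0.28772717, 0.0394    ]), np.float64(0.0003129903790461545))
```

tub66 is centred to within 1 mm of the stand. Next is tub56, near (0.403,-0.282).

>>> apply_moves --increments "0 0 -0.04 -0.1 -1.9 0 1;0 0 -0.0765 0 -3.556 0 1;0 0 -0.0765 0 -3.556 0 1;0 0 -0.0765 0 -3.556 0 1;0 0 -0.0765 0 -3.556 0 1;0 0 -0.0765 0 -3.556 0 1;0 0 -0.0765 0 -3.556 0 1;0 0 -0.0765 0 -3.556 0 1;0 0 -0.0765 0 -3.556 0 1;0 0 -0.0765 0 -3.556 0 1;0 0 -0.0765 0 -3.556 0 1;0 0 -0.0765 0 -3.556 0 1;0 0 -0.0765 0 -3.556 0 1;0 0 -0.0765 0 -3.556 0 1;0 0 -0.0765 0 -3.556 0 1;0 0 -0.0765 0 -3.556 0 1;0 0 -0.037 -0.1 -1.66 0 1;0 0 0 0 0 0 1;0 0 0 0 0 0 1;0 0 0 0 0 0 1"

```text
t: 13.18
tool_pos: [0.4023, -0.282, 0.1768]
eef_rot: [0.418, 1.533, -0.415]
ft_force: [0.5, -0.0, 0.5]
opening: 0.0853
```

```bash
python3 look.py w8;python3 - <<'E'
from circ import *
im=cv2.imread('pics/w8.png');T=np.load('pics/w8.npy')
m=bot.camera_model('wrist')['hand_eye'];print(m[:3,3])
h=blobs(green(im,60))[0]; print(cent(h),cv2.contourArea(h),'cap',fitc(onz('wrist',h.reshape(-1,2),.056,T)))
E
```

```text
[[-0.0023  0.5068  0.862   0.4023]
 [ 0.0027  0.862  -0.5068 -0.282 ]
 [-1.      0.0012 -0.0034  0.1768]
 [ 0.      0.      0.      1.    ]]
[-0.14282709  0.06764307  0.00030372]
[277.28426746 200.29884528] 4344.5 cap (array([ 0.40555216, -0.28203819,  0.02784863]), np.float64(0.0005459060772878122))
```

View pics/w8.png

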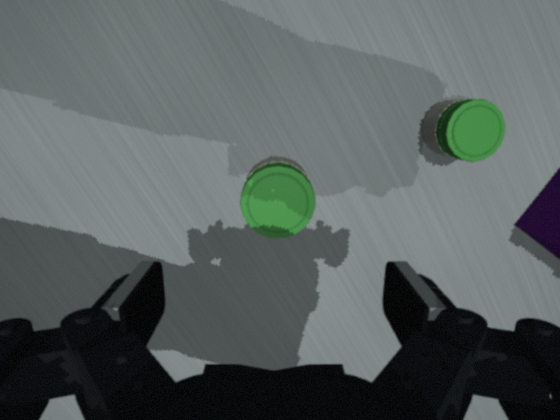

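tub56's cap is at (277,200), giving (0.4055,-0.282). The top view agrees to 2 mm. I'll descend and grip.

>>> apply_moves --increments "0 0 0 0.24 0 -2.5 1;0 0 0 0 0 -3 1;0 0 0 0 0 -3 1;0 0 0 0 0 -3 1;0 0 0 0 0 -2.5 1;0 0 0 0 0 -1.5 1;0 0 0 0 0 -1 1;0 0 0 0 0 0 1;0 0 0 0 0 0 -1;0 0 0 0 0 0 -1;0 0 0 0 0 0 -1;0 0 0 0 0 0 -1;0 0 0 0 0 0 -1;0 0 0 0 0 0 -1;0 0 0 0 0 0 -1"

```text
t: 14.48
tool_pos: [0.4066, -0.2841, 0.0149]
eef_rot: [0.416, 1.528, -0.418]
ft_force: [0.1, 0.7, 7.2]
opening: 0.0555
```

```bash
python3 look.py w9
```

```text
[[ 2.400e-03  5.074e-01  8.617e-01  4.066e-01]
 [-1.600e-03  8.617e-01 -5.074e-01 -2.841e-01]
 [-1.000e+00 -2.000e-04  2.900e-03  1.490e-02]
 [ 0.000e+00  0.000e+00  0.000e+00  1.000e+00]]
```

View pics/w9.png

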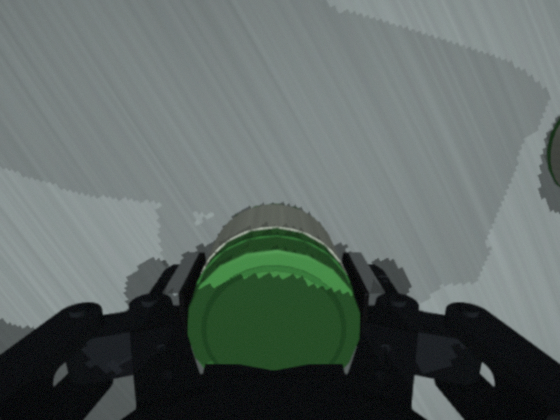

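tub56 is gripped at 55.5 mm. I'll lift and carry it to the tower.

>>> apply_moves --increments "0 0 0 0 0 1.5 -1;0 0 0 0 0 3 -1;0 0 0 0 0 3.5 -1;0 0 0 0 0 3.5 -1;0 0 0.036 0 1.65 3 -1;0 0 0.072 0 3.35 0 -1;0 0 0.072 0 3.35 0 -1;0 0 0.072 0 3.35 0 -1;0 0 0.072 0 3.35 0 -1;0 0 0.072 0 3.35 0 -1;0 0 0.072 0 3.35 0 -1;0 0 0.072 0 3.35 0 -1;0 0 0.072 0 3.35 0 -1;0 0 0.072 0 3.35 0 -1;0 0 0.072 0 3.35 0 -1;0 0 0.072 0 3.35 0 -1;0 0 0.072 0 3.35 0 -1;0 0 0.072 0 3.35 0 -1;0 0 0.072 0 3.35 0 -1"

```text
t: 16.12
tool_pos: [0.4053, 0.2037, 0.1588]
eef_rot: [-0.404, 1.532, 0.404]
ft_force: [0.4, -0.4, -1.3]
opening: 0.0551
```

>>> apply_moves --increments "0 0 0.072 0 3.35 0 -1;0 0 0.072 -0.09 3.35 0 -1;0 0 0.036 0 1.73 0 -1;0 0 0 0 0 0 -1;0 0 0 0 0 0 -1;0 0 0 0 0 0 -1"

```text
t: 16.62
tool_pos: [0.4044, 0.2858, 0.1583]
eef_rot: [-0.541, 1.503, 0.54]
ft_force: [0.9, -0.2, -1.4]
opening: 0.055
```

```bash
python3 look.py w10
```

```text
[[-3.000e-04 -6.374e-01  7.705e-01  4.044e-01]
 [-7.000e-04  7.705e-01  6.374e-01  2.858e-01]
 [-1.000e+00 -3.000e-04 -7.000e-04  1.583e-01]
 [ 0.000e+00  0.000e+00  0.000e+00  1.000e+00]]
```

View pics/w10.png

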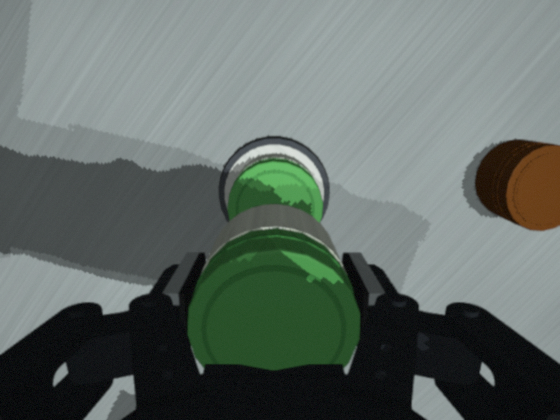

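>>> apply_moves --increments "0 0 0 0.12 0 -2 -1;0 0 0 0 0 -2.5 -1;0 0 0 0 0 -1.5 -1;0 0 0 0 0 -1 -1;0 0 0 0 0 -0.8 -1;0 0 0 0 0 0 -1;0 0 0 0 0 0 -1;0 0 0 0 0 0 -1"

```text
t: 17.33
tool_pos: [0.4067, 0.2865, 0.0813]
eef_rot: [-0.541, 1.5, 0.541]
ft_force: [0.6, 0.8, -1.6]
opening: 0.0549
```

>>> apply_moves --increments "0 0 0 0 0 -0.3 -1;0 0 0 0 0 -0.2 -1;0 0 0 0 0 -0.15 -1;0 0 0 0 0 -0.1 -1;0 0 0 0 0 0 -1;0 0 0 0 0 0 -1"

```text
t: 17.83
tool_pos: [0.4059, 0.2865, 0.0729]
eef_rot: [-0.541, 1.502, 0.541]
ft_force: [0.2, 0.4, -1.3]
opening: 0.0554
```

```bash
python3 look.py w11
```

```text
[[ 2.000e-04 -6.379e-01  7.701e-01  4.059e-01]
 [ 2.000e-04  7.701e-01  6.379e-01  2.865e-01]
 [-1.000e+00 -0.000e+00  3.000e-04  7.290e-02]
 [ 0.000e+00  0.000e+00  0.000e+00  1.000e+00]]
```

View pics/w11.png

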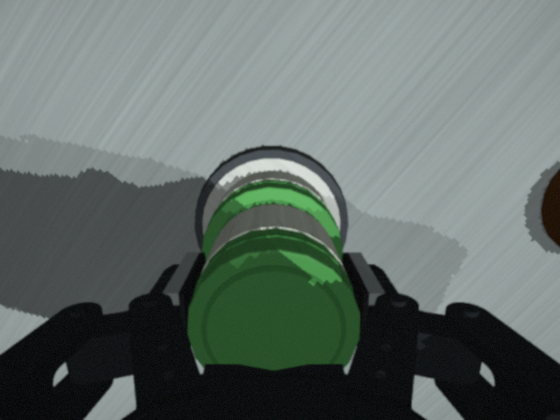

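No contact yet (-1.3 N), so I'll ease down.

>>> apply_moves --increments "0 0 0 0 0 -0.1 -1;0 0 0 0 0 -0.1 -1;0 0 0 0 0 0 -1"

```text
t: 18.13
tool_pos: [0.406, 0.2865, 0.0728]
eef_rot: [-0.541, 1.501, 0.541]
ft_force: [-5.2, -2.0, 15.7]
opening: 0.0553
```

>>> apply_moves --increments "0 0 0 0 0 0.1 -1;0 0 0 0 0 0 -1;0 0 0 0 0 0 1;0 0 0 0 0 0 1;0 0 0 0 0 0 1;0 0 0 0 0 0 1;0 0 0 0 0 0 1;0 0 0 0 0 2 1;0 0 0 0 0 3.5 1;0 0 0 0 0 3.5 1;0 0 0 0 0 3.5 1;0 0 0 0 0 0 1;0 0 0 0 0 0 1"

```text
t: 19.22
tool_pos: [0.4075, 0.2872, 0.1991]
eef_rot: [-0.54, 1.497, 0.541]
ft_force: [-0.3, -0.0, -1.1]
opening: 0.0851
```

```bash
python3 look.py w12;python3 - <<'E'
from circ import *
im=cv2.imread('pics/w12.png');T=np.load('pics/w12.npy')
print(bot.camera_model('wrist')['hand_eye'][:3,3])
cv2.imwrite('pics/c12.png',cv2.resize(im[100:320,150:400],None,fx=2.7,fy=2.7,interpolation=cv2.INTER_CUBIC))
for b in blobs(green(im,60))[:2]:print(cent(b),cv2.contourArea(b))
E
```

```text
[[ 0.0048 -0.6379  0.7701  0.4075]
 [ 0.0024  0.7702  0.6379  0.2872]
 [-1.     -0.0012  0.0052  0.1991]
 [ 0.      0.      0.      1.    ]]
[-0.14282477  0.06581385  0.00230587]
[269.88708145 203.1733287 ] 7192.5
```

View pics/c12.png

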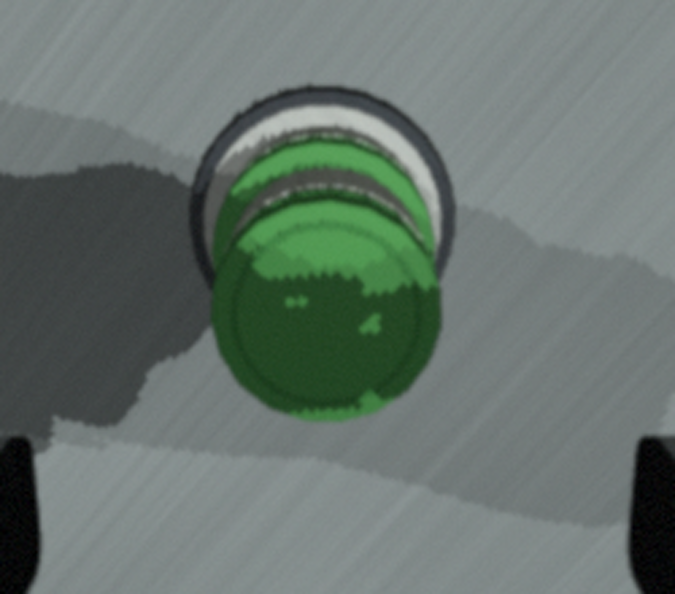

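Run:
```python
from circ import *
T=np.load('pics/w12.npy')
f=lambda l:np.array([(150+(u+.5)/2.7-.5,100+(v+.5)/2.7-.5) for u,v in l])
print('56',fitc(onz('wrist',f([(326,420),(213,310),(440,300),(326,200),(250,395),(410,390),(250,227),(400,225)]),.114,T),.028))
print('66',fitc(onz('wrist',f([(326,139),(280,147),(245,170),(375,148),(410,175),(430,220)]),.058,T),.033))
print('st',fitc(onz('wrist',f([(323,86),(270,95),(380,97),(430,135),(455,205),(225,125),(192,200)]),.012,T),.045))
```

```text
56 (array([0.40936609, 0.28676941, 0.028     ]), np.float64(0.0005743283615870727))
66 (array([0.40694544, 0.28822463, 0.033     ]), np.float64(0.00044843501713208445))
st (array([0.40646964, 0.28819609, 0.045     ]), np.float64(0.00036816407337794563))
```

Tower centred within about 3 mm. Next is tub46.

>>> apply_moves --increments "0 0 -0.03 0.36 -1.5 0 1;0 0 -0.059 0.78 -3.15 -0.1 1;0 0 -0.059 0.78 -3.15 -0.1 1;0 0 -0.059 0.78 -3.15 -0.1 1;0 0 -0.059 0.78 -3.15 -0.1 1;0 0 -0.059 0.78 -3.15 -0.1 1;0 0 -0.059 0.78 -3.15 -0.1 1;0 0 -0.059 0.78 -3.15 -0.1 1;0 0 -0.059 0.78 -3.15 -0.1 1;0 0 -0.059 0.78 -3.15 -0.1 1;0 0 -0.059 0.78 -3.15 -0.1 1;0 0 -0.059 0.78 -3.15 -0.1 1;0 0 -0.059 0.78 -3.15 -0.1 1;0 0 -0.059 0.78 -3.15 -0.1 1;0 0 -0.059 0.78 -3.15 -0.1 1;0 0 -0.059 0.78 -3.15 -0.1 1;0 0 -0.059 0.78 -3.15 -0.1 1;0 0 -0.059 0.78 -3.15 -0.1 1;0 0 -0.059 0.78 -3.15 -0.1 1;0 0 -0.03 0.36 -1.5 0 1"

```text
t: 20.93
tool_pos: [0.553, -0.3138, 0.1756]
eef_rot: [0.342, 1.546, -0.341]
ft_force: [0.3, 0.6, 0.1]
opening: 0.0852
```

>>> apply_moves --increments "0 0 0 0 0 0 1;0 0 0 0 0 0 1"

```text
t: 21.1
tool_pos: [0.5523, -0.3107, 0.1761]
eef_rot: [0.34, 1.548, -0.337]
ft_force: [0.5, 0.6, -0.8]
opening: 0.0856
```

```bash
python3 look.py w13;python3 - <<'E'
from circ import *
im=cv2.imread('pics/w13.png');T=np.load('pics/w13.npy')
print(bot.camera_model('wrist')['hand_eye'][:3,3])
for h in blobs(green(im,60))[:2]: print(cent(h),cv2.contourArea(h),'cap',fitc(onz('wrist',h.reshape(-1,2),.05,T)))
E
```

```text
[[-0.0034  0.4181  0.9084  0.5523]
 [ 0.0029  0.9084 -0.4181 -0.3107]
 [-1.      0.0012 -0.0043  0.1761]
 [ 0.      0.      0.      1.    ]]
[-0.14282789  0.06760066  0.00053737]
[280.14495275 196.68116194] 2874.5 cap (array([ 0.558393  , -0.30980845,  0.02300845]), np.float64(0.0005533974000337666))
```

View pics/w13.png

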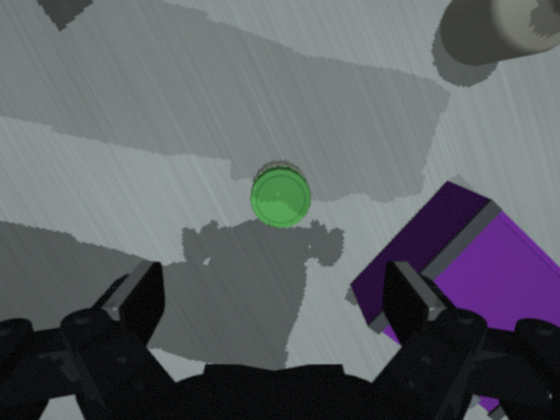

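Run:
```python
from h import *
T=np.load('pics/w13.npy'); c=np.array([.5575,-.310])
for p,z in [((351,288),0),((351,288),.072),((372,333),.072),((448,181),.072),((448,181),0)]:
    P=onz('wrist',p,z,T)[0][:2]; d=P-c; print(p,z,P.round(3),'toolz',(d@T[:2,2]).round(3),'tooly',(d@T[:2,1]).round(3))
```

```text
(351, 288) 0 [ 0.579 -0.43 ] toolz 0.07 tooly -0.1
(351, 288) 0.072 [ 0.579 -0.39 ] toolz 0.053 tooly -0.063
(372, 333) 0.072 [ 0.58  -0.433] toolz 0.072 tooly -0.102
(448, 181) 0.072 [ 0.671 -0.343] toolz 0.116 tooly 0.018
(448, 181) 0 [ 0.697 -0.37 ] toolz 0.151 tooly 0.004
```

tub46's cap is at (280,197), giving (0.558,-0.310). The purple case leaves about 40 mm of clearance to the right finger. I'll descend.

>>> apply_moves --increments "0 0 0 0.5 0.05 -2.5 1;0 0 0 0 0 -3 1;0 0 0 0 0 -3 1;0 0 0 0 0 -3 1;0 0 0 0 0 -2.5 1;0 0 0 0 0 -1.5 1;0 0 0 0 0 -1 1;0 0 0 0 0 0 1;0 0 0 0 0 0 -1;0 0 0 0 0 0 -1;0 0 0 0 0 0 -1;0 0 0 0 0 0 -1;0 0 0 0 0 0 -1;0 0 0 0 0 0 -1;0 0 0 0 0 0 -1"

```text
t: 22.4
tool_pos: [0.5596, -0.3108, 0.0157]
eef_rot: [0.336, 1.541, -0.338]
ft_force: [1.1, 1.0, 6.2]
opening: 0.045
```

```bash
python3 look.py w14
```

```text
[[ 2.800e-03  4.171e-01  9.089e-01  5.596e-01]
 [-1.600e-03  9.089e-01 -4.171e-01 -3.108e-01]
 [-1.000e+00 -3.000e-04  3.200e-03  1.570e-02]
 [ 0.000e+00  0.000e+00  0.000e+00  1.000e+00]]
```

View pics/w14.png

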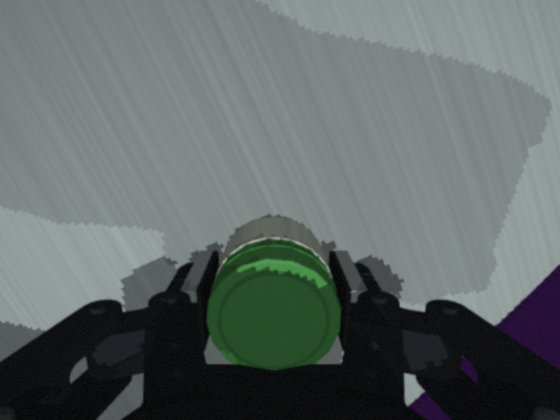

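```bash
cat > held.py <<'E'
import sys
from circ import *
def pred(name,r,h,dy=0,yo=.0667):
    T=np.load(f'pics/{name}.npy');m=dict(bot.camera_model('wrist'));H=m['hand_eye'].copy();H[1,3]=yo;H[2,3]=-.0002
    C=T@H
    th=np.linspace(0,2*np.pi,5)[:-1]
    p=np.array([[-h,dy+r*np.sin(t),r*np.cos(t),1] for t in th])
    q=(np.linalg.inv(H)@p.T).T[:,:3]; q=np.c_[q[:,0],-q[:,1],-q[:,2]]
    return cv2.projectPoints(q,np.zeros(3),np.zeros(3),m['K'],np.array([m['k1'],0,0,0.]))[0].reshape(-1,2).round(1).tolist()
E
python3 - <<'E'
from held import *
for yo in(.0658,.0676):
  print('46',pred('w14',.023,.05-.0157,0,yo)); print('56',pred('w9',.028,.056-.0149,0,yo)); print('66',pred('w4',.033,.046-.0069,0,yo))
for n in('w14','w9'):
  im=cv2.imread(f'pics/{n}.png');cv2.imwrite(f'pics/c{n}.png',cv2.resize(im[220:390,170:380],None,fx=3.5,fy=3.5,interpolation=cv2.INTER_CUBIC))
E
```

```text
46 [[342.9, 313.5], [273.9, 249.2], [204.9, 313.5], [273.9, 371.1]]
56 [[362.4, 324.7], [274.0, 241.9], [185.4, 324.8], [273.9, 396.6]]
66 [[376.4, 321.1], [273.9, 223.5], [171.4, 321.1], [273.9, 403.8]]
46 [[342.6, 318.2], [273.9, 254.6], [205.2, 318.3], [273.9, 375.3]]
56 [[362.0, 329.7], [274.0, 247.6], [185.8, 329.7], [273.9, 400.8]]
66 [[375.9, 325.9], [273.9, 229.3], [171.9, 326.0], [273.9, 407.9]]
```

View pics/cw14.png

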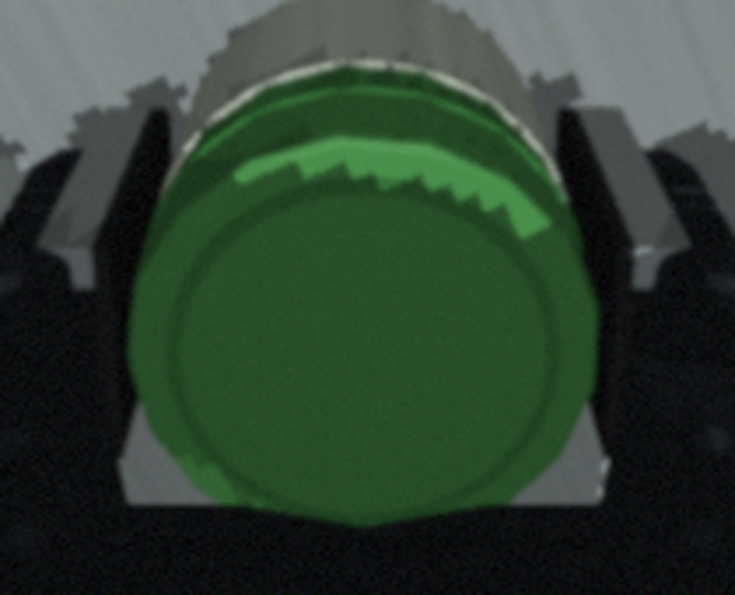

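View pics/cw9.png

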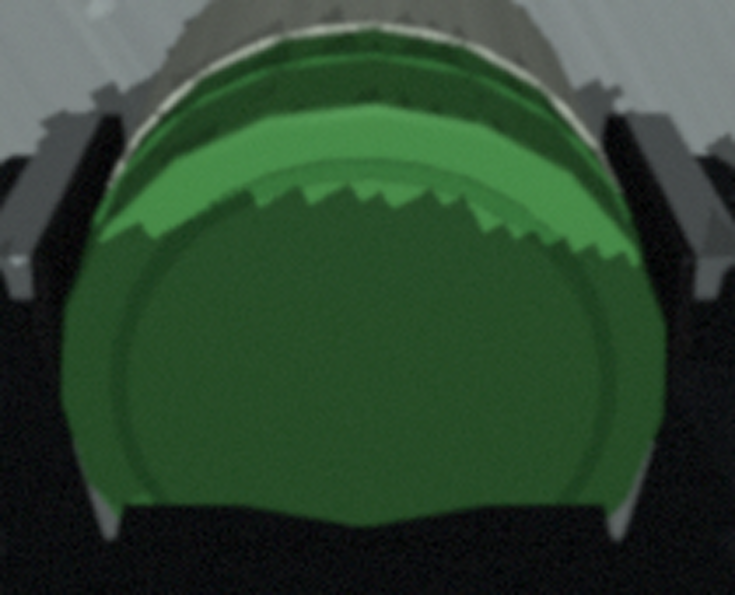

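tub46 is gripped at 45 mm, about 2 mm off towards tool -y. I'll correct for that when placing. Lift and carry.

>>> apply_moves --increments "0 0 0 0 0 1.5 -1;0 0 0 0 0 3 -1;0 0 0 0 0 3.5 -1;0 0 0 0 0 3.5 -1;0 0 0 0 0 3.5 -1;0 0 0.028 -0.38 1.5 3.5 -1;0 0 0.056 -0.775 3 0 -1;0 0 0.056 -0.775 3 0 -1;0 0 0.056 -0.775 3 0 -1;0 0 0.056 -0.775 3 0 -1;0 0 0.056 -0.775 3 0 -1;0 0 0.056 -0.775 3 0 -1;0 0 0.056 -0.775 3 0 -1;0 0 0.056 -0.775 3 0 -1;0 0 0.056 -0.775 3 0 -1;0 0 0.056 -0.775 3 0 -1;0 0 0.056 -0.775 3 0 -1;0 0 0.056 -0.775 3 0 -1;0 0 0.056 -0.775 3 0 -1;0 0 0.056 -0.775 3 0 -1"

```text
t: 24.12
tool_pos: [0.4455, 0.1262, 0.1992]
eef_rot: [-0.301, 1.549, 0.301]
ft_force: [0.1, -0.1, -2.0]
opening: 0.0451
```

>>> apply_moves --increments "0 0 0.056 -0.775 3 0 -1;0 0 0.056 -0.775 3 0 -1;0 0 0.056 -0.775 3 0 -1;0 0 0.056 -0.775 3 0 -1;0 0 0.056 -0.775 3 0 -1;0 0 0.03 -0.38 1.4 0 -1;0 0 0 0 0 0 -1;0 0 0 0 0 0 -1;0 0 0 0 0 0 -1"

```text
t: 24.87
tool_pos: [0.4036, 0.2884, 0.1989]
eef_rot: [-0.541, 1.502, 0.54]
ft_force: [0.9, -1.1, -0.9]
opening: 0.0454
```

```bash
python3 look.py w15
```

```text
[[ 1.000e-04 -6.373e-01  7.706e-01  4.036e-01]
 [-4.000e-04  7.706e-01  6.373e-01  2.884e-01]
 [-1.000e+00 -4.000e-04 -2.000e-04  1.989e-01]
 [ 0.000e+00  0.000e+00  0.000e+00  1.000e+00]]
```

View pics/w15.png

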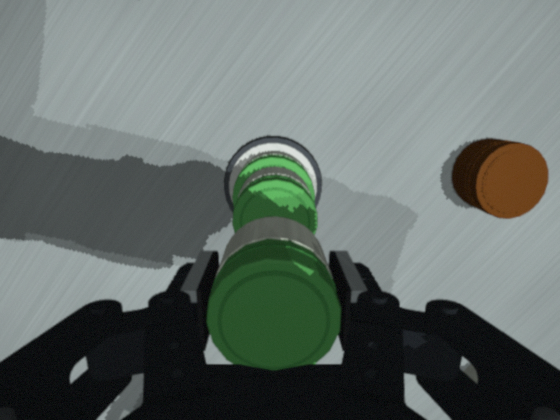

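>>> apply_moves --increments "0 0 0 0.08 -0.02 -2 -1;0 0 0 0 0 -2 -1;0 0 0 0 0 -1.2 -1;0 0 0 0 0 -0.8 -1;0 0 0 0 0 -0.4 -1;0 0 0 0 0 0 -1;0 0 0 0 0 0 -1;0 0 0 0 0 0 -1"

```text
t: 25.58
tool_pos: [0.4052, 0.2888, 0.1357]
eef_rot: [-0.541, 1.501, 0.541]
ft_force: [-1.2, 0.1, -0.9]
opening: 0.045
```

>>> apply_moves --increments "0 0 0 0 0 -0.2 -1;0 0 0 0 0 -0.1 -1;0 0 0 0 0 0 -1;0 0 0 0 0 0 -1"

```text
t: 25.92
tool_pos: [0.4044, 0.2887, 0.1319]
eef_rot: [-0.541, 1.502, 0.541]
ft_force: [-0.4, -0.2, -1.2]
opening: 0.0448
```

>>> apply_moves --increments "0 0 0 0 0 -0.1 -1;0 0 0 0 0 -0.1 -1;0 0 0 0 0 0 -1"

```text
t: 26.17
tool_pos: [0.4045, 0.2888, 0.1298]
eef_rot: [-0.541, 1.502, 0.541]
ft_force: [-1.1, -0.3, -1.2]
opening: 0.0453
```

```bash
python3 look.py w16
```

```text
[[ 2.000e-04 -6.379e-01  7.701e-01  4.045e-01]
 [ 1.000e-04  7.701e-01  6.379e-01  2.888e-01]
 [-1.000e+00 -0.000e+00  2.000e-04  1.298e-01]
 [ 0.000e+00  0.000e+00  0.000e+00  1.000e+00]]
```

View pics/w16.png

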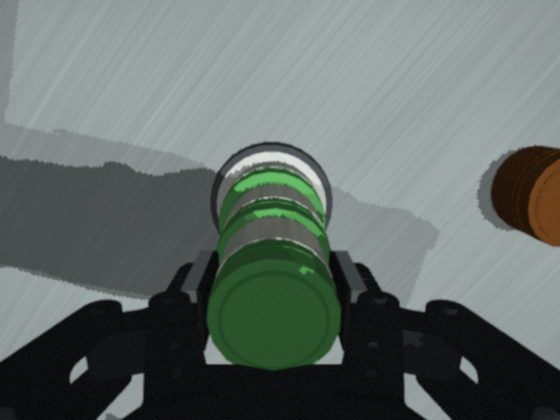

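>>> apply_moves --increments "0 0 0 0 0 -0.08 -1;0 0 0 0 0 0 -1"

```text
t: 26.38
tool_pos: [0.4045, 0.2887, 0.1297]
eef_rot: [-0.541, 1.502, 0.541]
ft_force: [-1.4, -0.3, 4.8]
opening: 0.045
```

Contact is at the expected height with 5 N. Release and rise.

>>> apply_moves --increments "0 0 0 0 0 0 1;0 0 0 0 0 0 1;0 0 0 0 0 0 1;0 0 0 0 0 0 1;0 0 0 0 0 0 1;0 0 0 0 0 2 1;0 0 0 0 0 3.5 1;0 0 0 0 0 3.5 1;0 0 0 0 0 2 1;0 0 0 0 0 0 1;0 0 0 0 0 0 1;0 0 0 0 0 0 1"

```text
t: 27.38
tool_pos: [0.4041, 0.2885, 0.2382]
eef_rot: [-0.541, 1.503, 0.541]
ft_force: [-0.1, -0.0, -0.2]
opening: 0.0856
```

```bash
python3 look.py w17;python3 - <<'E'
from circ import *
im=cv2.imread('pics/w17.png');T=np.load('pics/w17.npy')
print(bot.camera_model('wrist')['hand_eye'][:3,3])
cv2.imwrite('pics/c17.png',cv2.resize(im[100:320,150:400],None,fx=2.7,fy=2.7,interpolation=cv2.INTER_CUBIC))
E
```

```text
[[-9.000e-04 -6.378e-01  7.702e-01  4.041e-01]
 [-4.000e-04  7.702e-01  6.378e-01  2.885e-01]
 [-1.000e+00  2.000e-04 -9.000e-04  2.382e-01]
 [ 0.000e+00  0.000e+00  0.000e+00  1.000e+00]]
[-0.14283315  0.0658141   0.00230498]
```

View pics/c17.png

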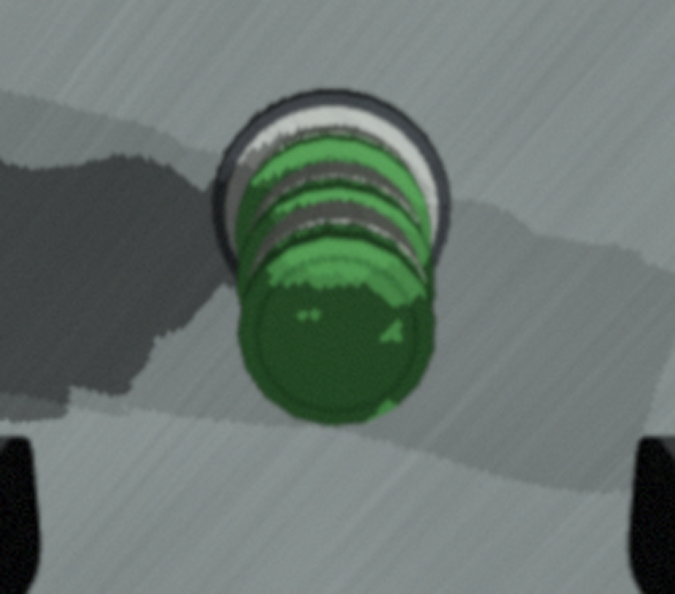

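The tower of three looks concentric. Now the narrowest tub: I'll turn the jaws along the case's y axis and open them only part way.

>>> apply_moves --increments "0 0 0.045 0.91 -1.17 0 0.4;0 0 0.09 1.825 -2.346 0 0.4;0 0 0.09 1.825 -2.346 0 0.4;0 0 0.09 1.825 -2.346 -0.4 0.4;0 0 0.09 1.825 -2.346 -0.4 0.4;0 0 0.09 1.825 -2.346 -0.4 0.4;0 0 0.09 1.825 -2.346 -0.4 0.4;0 0 0.09 1.825 -2.346 -0.4 0.4;0 0 0.09 1.825 -2.346 -0.4 0.4;0 0 0.09 1.825 -2.346 -0.4 0.4;0 0 0.09 1.825 -2.346 -0.4 0.4;0 0 0.09 1.825 -2.346 -0.4 0.4;0 0 0.045 0.91 -1.17 0 0.4;0 0 0 0 0 0 0.4;0 0 0 0 0 0 0.4;0 0 0 0 0 0 0.4"

```text
t: 28.77
tool_pos: [0.6223, 0.0079, 0.2018]
eef_rot: [-1.353, 1.109, 1.358]
ft_force: [-0.3, -0.5, 0.7]
opening: 0.0599
```

```bash
python3 look.py w18;python3 - <<'E'
from circ import *
im=cv2.imread('pics/w18.png');T=np.load('pics/w18.npy')
print(bot.camera_model('wrist')['hand_eye'][:3,3])
for h in blobs(green(im,60))[:2]: print(cent(h),cv2.contourArea(h),'cap',fitc(onz('wrist',h.reshape(-1,2),.057,T)))
im=bot.grab_frame('top');cv2.imwrite('pics/top3.png',im)
E
```

```text
[[-2.700e-03 -9.800e-01 -1.988e-01  6.223e-01]
 [ 8.000e-04 -1.988e-01  9.800e-01  7.900e-03]
 [-1.000e+00  2.500e-03  1.300e-03  2.018e-01]
 [ 0.000e+00  0.000e+00  0.000e+00  1.000e+00]]
[-0.14283004  0.0635094   0.00153937]
[269.75538075 189.45515132] 1525.5 cap (array([0.62163548, 0.00655177, 0.01780188]), np.float64(0.000563605318166451))
```

View pics/w18.png

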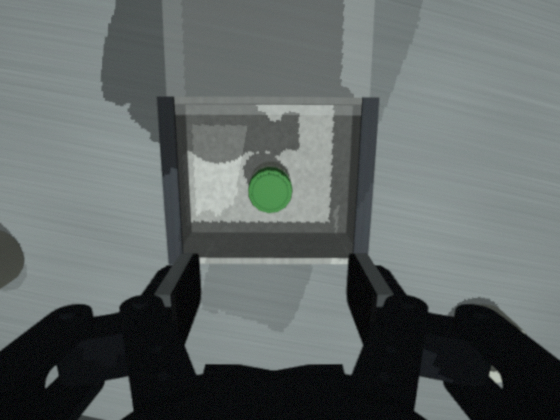

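View pics/top3.png

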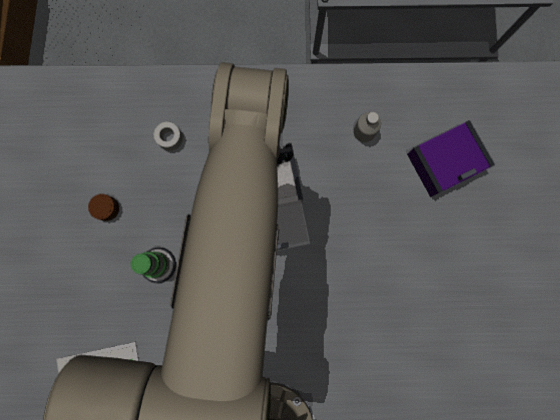

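The cap is at (270,189) inside the open case, near (0.6215,0.006). The jaws have room on both sides, so I'll descend.

>>> apply_moves --increments "0 0 0 -0.08 -0.19 -2.5 0.4;0 0 0 0 0 -3 0.4;0 0 0 0 0 -3 0.4;0 0 0 0 0 -2 0.4;0 0 0 0 0 -2 0.4;0 0 0 0 0 0 0.4;0 0 0 0 0 0 0.4"

```text
t: 29.45
tool_pos: [0.6212, 0.0064, 0.0775]
eef_rot: [-1.355, 1.108, 1.359]
ft_force: [0.8, -0.3, 0.7]
opening: 0.0599
```

```bash
python3 look.py w19
```

```text
[[-2.500e-03 -9.797e-01 -2.006e-01  6.212e-01]
 [ 5.000e-04 -2.006e-01  9.797e-01  6.400e-03]
 [-1.000e+00  2.300e-03  1.000e-03  7.750e-02]
 [ 0.000e+00  0.000e+00  0.000e+00  1.000e+00]]
```

View pics/w19.png

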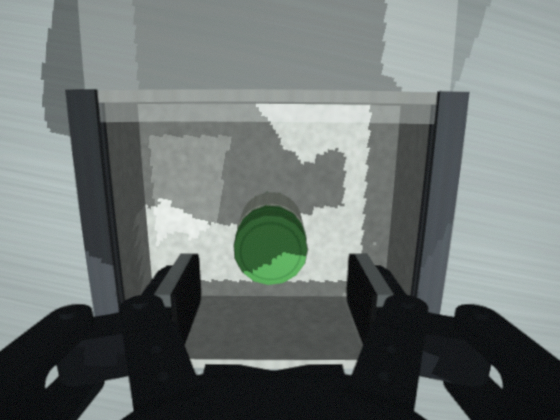

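Run:
```python
from held import *
for yo in(.0635,.0667):print(pred('w19',.018,-.0205,0,yo))
im=cv2.imread('pics/w19.png');b=blobs(green(im,60))[0];print(cv2.boundingRect(b),cent(b))
```

```text
[[311.8, 247.1], [273.8, 210.5], [235.8, 247.2], [273.8, 281.8]]
[[311.7, 253.4], [273.8, 217.2], [236.0, 253.4], [273.8, 287.7]]
(234, 205, 73, 80) [270.25266037 245.09404976]
```

>>> apply_moves --increments "0 0 0 0 0 -2 0.4;0 0 0 0 0 -2 0.4;0 0 0 0 0 -1.2 0.4;0 0 0 0 0 -0.5 0.4;0 0 0 0 0 0 0.4;0 0 0 0 0 0 -1;0 0 0 0 0 0 -1;0 0 0 0 0 0 -1;0 0 0 0 0 0 -1;0 0 0 0 0 0 -1;0 0 0 0 0 0 -1;0 0 0 0 0 0 -1"

```text
t: 30.5
tool_pos: [0.6241, 0.0052, 0.023]
eef_rot: [-1.358, 1.105, 1.353]
ft_force: [-0.1, 1.1, 6.9]
opening: 0.0349
```

```bash
python3 look.py w20;python3 - <<'E'
from held import *
T=np.load('pics/w20.npy')
for yo in(.0635,.0667):print(pred('w20',.018,.057-T[2,3],0,yo))
im=cv2.imread('pics/w20.png');cv2.imwrite(f'pics/c20.png',cv2.resize(im[220:390,170:380],None,fx=3.5,fy=3.5,interpolation=cv2.INTER_CUBIC))
E
```

```text
[[ 3.500e-03 -9.799e-01 -1.995e-01  6.241e-01]
 [-1.000e-04 -1.995e-01  9.799e-01  5.200e-03]
 [-1.000e+00 -3.400e-03 -8.000e-04  2.300e-02]
 [ 0.000e+00  0.000e+00  0.000e+00  1.000e+00]]
[[328.2, 306.7], [274.0, 256.6], [219.8, 306.8], [274.0, 352.8]]
[[327.8, 315.2], [274.0, 265.9], [220.2, 315.2], [274.0, 360.5]]
```

View pics/c20.png

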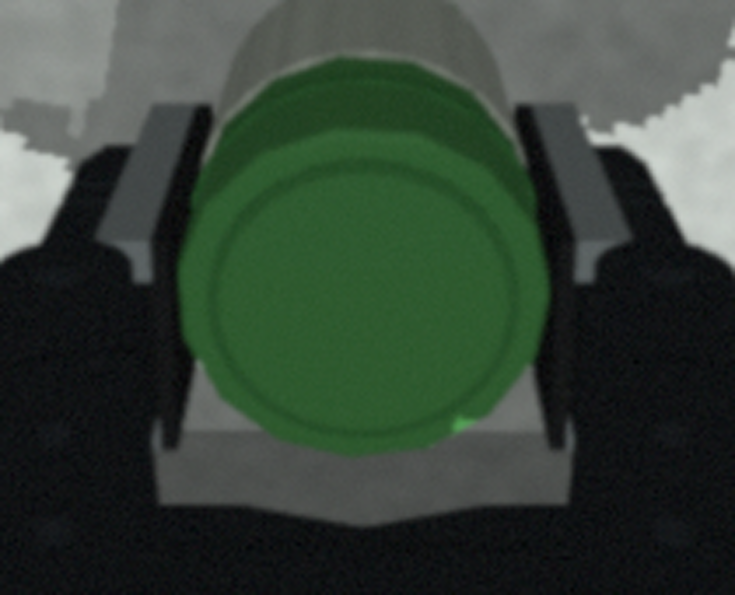

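View pics/w20.png

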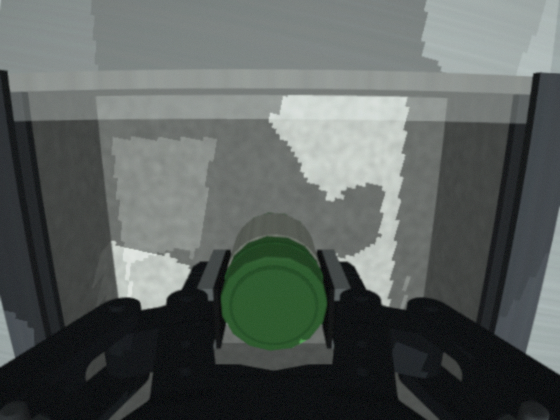

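tub36 is gripped at 35 mm. Its cap offset is about +3 mm along tool y, which I'll compensate for. Lift out and carry.

>>> apply_moves --increments "0 0 0 0 0 1.5 -1;0 0 0 0 0 3 -1;0 0 0 0 0 3.5 -1;0 0 0 0 0 3.5 -1;0 0 0 0 0 3.5 -1;0 0 0 0 0 3.5 -1;0 0 0 0 0 2.7 -1;0 0 0 0 0 1.5 -1;0 0 0 0 0 0 -1;0 0 -0.0385 -0.77 1 0 -1;0 0 -0.0771 -1.543 1.994 0 -1;0 0 -0.0771 -1.543 1.994 0 -1;0 0 -0.0771 -1.543 1.994 0 -1;0 0 -0.0771 -1.543 1.994 0 -1;0 0 -0.0771 -1.543 1.994 0 -1;0 0 -0.0771 -1.543 1.994 0 -1;0 0 -0.0771 -1.543 1.994 0 -1"

```text
t: 31.97
tool_pos: [0.5053, 0.1556, 0.2464]
eef_rot: [-0.923, 1.368, 0.925]
ft_force: [-0.0, 0.7, -0.3]
opening: 0.0351
```

>>> apply_moves --increments "0 0 -0.0771 -1.543 1.994 0 -1;0 0 -0.0771 -1.543 1.994 0 -1;0 0 -0.0771 -1.543 1.994 0 -1;0 0 -0.0771 -1.543 1.994 0 -1;0 0 -0.0771 -1.543 1.994 0 -1;0 0 -0.0771 -1.543 1.994 0 -1;0 0 -0.0385 -0.77 1 0 -1;0 0 0 0 0 0 -1;0 0 0 0 0 0 -1;0 0 0 0 0 0 -1"

```text
t: 32.8
tool_pos: [0.4066, 0.2841, 0.2472]
eef_rot: [-0.543, 1.503, 0.542]
ft_force: [0.9, -0.6, -0.3]
opening: 0.035
```

```bash
python3 look.py w21
```

```text
[[-7.000e-04 -6.389e-01  7.693e-01  4.066e-01]
 [-7.000e-04  7.693e-01  6.389e-01  2.841e-01]
 [-1.000e+00 -1.000e-04 -1.000e-03  2.472e-01]
 [ 0.000e+00  0.000e+00  0.000e+00  1.000e+00]]
```

View pics/w21.png

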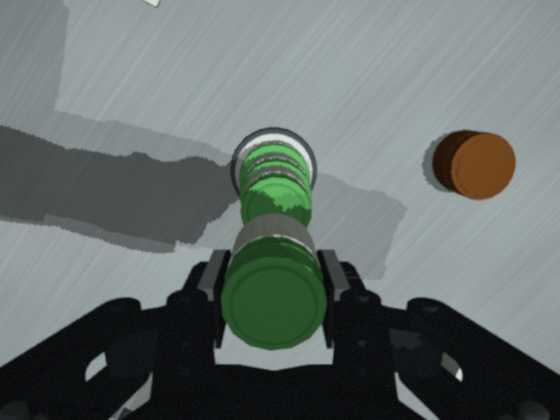

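>>> apply_moves --increments "0 0 0 0.08 0 -2 -1;0 0 0 0 0 -2 -1;0 0 0 0 0 -1.2 -1;0 0 0 0 0 -0.6 -1;0 0 0 0 0 -0.2 -1;0 0 0 0 0 0 -1;0 0 0 0 0 0 -1;0 0 0 0 0 0 -1"

```text
t: 33.52
tool_pos: [0.4081, 0.2847, 0.1889]
eef_rot: [-0.541, 1.5, 0.542]
ft_force: [-0.0, 0.2, -0.8]
opening: 0.0353
```

>>> apply_moves --increments "0 0 0 0 0 -0.2 -1;0 0 0 0 0 -0.1 -1;0 0 0 0 0 0 -1;0 0 0 0 0 0 -1"

```text
t: 33.85
tool_pos: [0.4074, 0.2846, 0.1851]
eef_rot: [-0.542, 1.502, 0.542]
ft_force: [-0.2, 0.3, -0.4]
opening: 0.0353
```

```bash
python3 look.py w22; python3 -c "
import cv2
im=cv2.imread('pics/w22.png');cv2.imwrite('pics/c22.png',cv2.resize(im[110:370,170:400],None,fx=2.3,fy=2.3,interpolation=cv2.INTER_CUBIC))"
```

```text
[[ 2.000e-04 -6.385e-01  7.696e-01  4.074e-01]
 [ 1.000e-04  7.696e-01  6.385e-01  2.846e-01]
 [-1.000e+00 -1.000e-04  2.000e-04  1.851e-01]
 [ 0.000e+00  0.000e+00  0.000e+00  1.000e+00]]
```

View pics/c22.png

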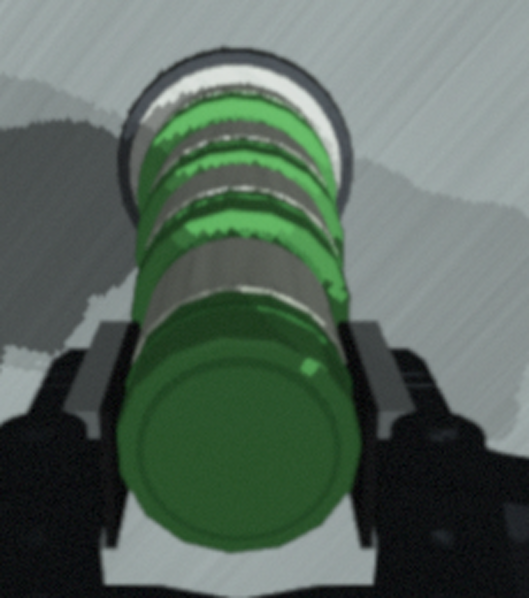

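>>> apply_moves --increments "0 0 0 0 0 -0.1 -1;0 0 0 0 0 -0.1 -1;0 0 0 0 0 -0.06 -1;0 0 0 0 0 0 -1"

```text
t: 34.23
tool_pos: [0.4073, 0.2845, 0.1822]
eef_rot: [-0.542, 1.502, 0.542]
ft_force: [0.9, -0.1, -0.9]
opening: 0.035
```

>>> apply_moves --increments "0 0 0 0 0 -0.08 -1;0 0 0 0 0 0 -1"

```text
t: 34.4
tool_pos: [0.4075, 0.2846, 0.182]
eef_rot: [-0.542, 1.501, 0.542]
ft_force: [-1.3, -0.1, 3.7]
opening: 0.0349
```

Contact is at the expected height (0.182). Release and rise.

>>> apply_moves --increments "0 0 0 0 0 0 1;0 0 0 0 0 0 1;0 0 0 0 0 0 1;0 0 0 0 0 0 1;0 0 0 0 0 0 1;0 0 0 0 0 1.5 1;0 0 0 0 0 3 1;0 0 0 0 0 3 1;0 0 0 0 0 2.5 1;0 0 0 0 0 0 1;0 0 0 0 0 0 1;0 0 0 0 0 0 1"

```text
t: 35.4
tool_pos: [0.4072, 0.2845, 0.281]
eef_rot: [-0.542, 1.503, 0.542]
ft_force: [0.5, -0.8, 0.2]
opening: 0.0851
```

```bash
python3 look.py w23; python3 -c "
import cv2
from cell import bot
im=cv2.imread('pics/w23.png');cv2.imwrite('pics/c23.png',cv2.resize(im[110:330,150:400],None,fx=2.7,fy=2.7,interpolation=cv2.INTER_CUBIC))
cv2.imwrite('pics/scene4.png',bot.grab_frame('scene'))
cv2.imwrite('pics/top4.png',bot.grab_frame('top'))
print(bot.sense()['ft_force'])"
```

```text
[[-5.000e-04 -6.384e-01  7.697e-01  4.072e-01]
 [-2.000e-04  7.697e-01  6.384e-01  2.845e-01]
 [-1.000e+00  1.000e-04 -5.000e-04  2.810e-01]
 [ 0.000e+00  0.000e+00  0.000e+00  1.000e+00]]
[ 0.28624111 -0.09318821 -0.59406315]
```

View pics/c23.png

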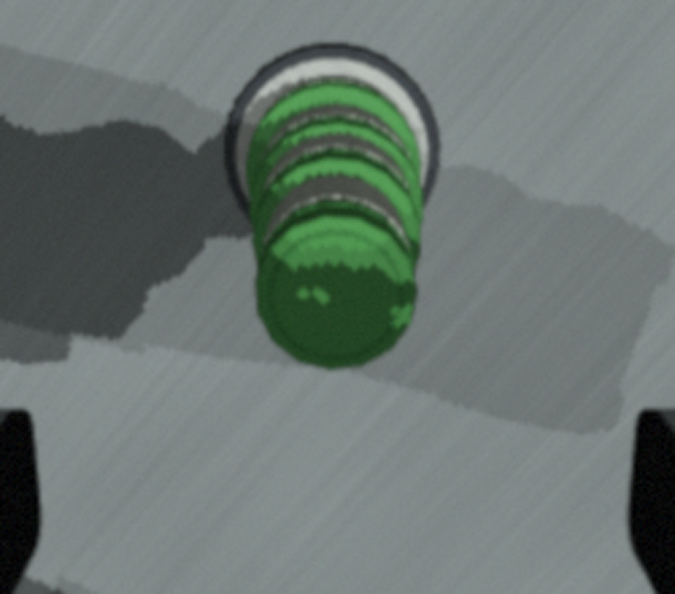

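View pics/scene4.png

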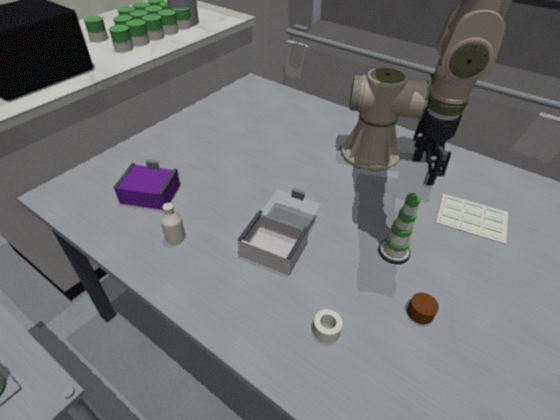

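View pics/top4.png

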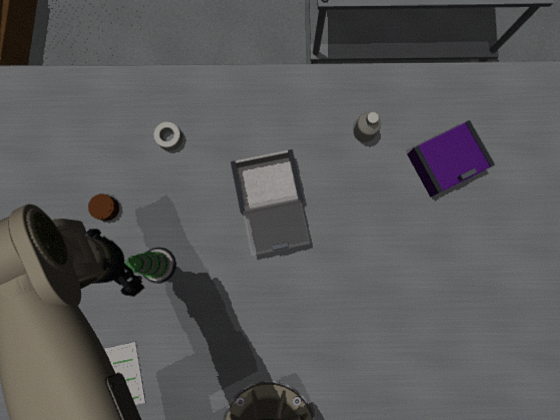

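Run:
```python
from circ import *
T=np.load('pics/w23.npy')
f=lambda l:np.array([(150+(u+.5)/2.7-.5,110+(v+.5)/2.7-.5) for u,v in l])
print('36',fitc(onz('wrist',f([(335,368),(257,290),(415,290),(285,350),(390,345),(335,212)]),.216,T),.018))
print('46 arc',fitc(onz('wrist',f([(335,158),(295,168),(375,168),(405,195),(270,190)]),.164,T),.023))
im=cv2.imread('pics/scene4.png');cv2.imwrite('pics/cs4.png',cv2.resize(im[180:270,360:440],None,fx=6,fy=6,interpolation=cv2.INTER_CUBIC))
P=[(.406,.2865,z) for z in(.012,.058,.114,.164,.216)];print(((proj('scene',P)-[360,180])*6).round(0).tolist())
```

```text
36 (array([0.40678088, 0.28914065, 0.018     ]), np.float64(0.0005770245032983498))
46 arc (array([0.40836709, 0.28735699, 0.023     ]), np.float64(0.00020119715635209893))
[[205.0, 416.0], [228.0, 352.0], [257.0, 269.0], [286.0, 189.0], [317.0, 101.0]]
```

View pics/cs4.png

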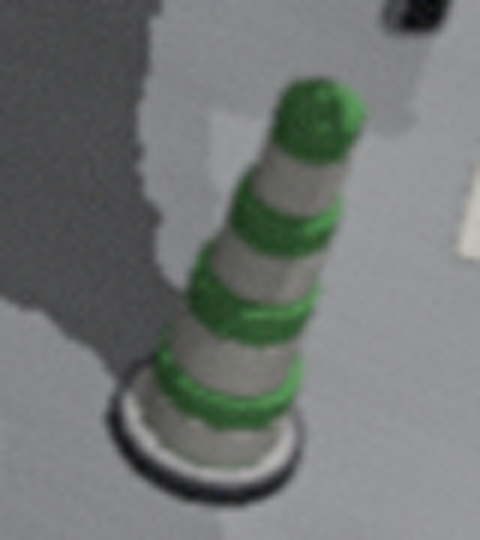

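Run:
```python
from h import *
a=onz('top',[(271.3,199.8),(280.5,246.5)],.0975);print('lid travel',np.linalg.norm(a[0]-a[1]))
for n,(x0,y0,x1,y1) in {'roll':(150,118,185,155),'bottle':(350,105,390,150)}.items():
    A=cv2.imread('pics/top0.png')[y0:y1,x0:x1];B=cv2.imread('pics/top4.png')[y0:y1,x0:x1]
    print(n,[cent(blobs(cv2.inRange(cv2.cvtColor(i,cv2.COLOR_BGR2GRAY),130,255),5)[0]).round(2) for i in(A,B)])
print(bot.job_done())
```

```text
lid travel 0.11591452570433475
roll [array([16.07, 15.74]), array([16.09, 15.7 ])]
bottle [array([22.53, 11.72]), array([22.5, 11.7])]
the job is handed in; nothing more can be done
None
```

I slid the lid open by its tab and built the tower on the steel stand: tub66, tub56, tub46, then tub36 from the case. Each tub was let go before I fetched the next. The job was handed in at about 36 s of the 131 s allowed; no verdict is reported.

**Last checks:**
- **Lid:** the gripper measured 113 mm of travel and the top view about 116 mm, against the 98 mm needed.
- **Tower:** in the wrist and scene views it stands upright, and each tub is within about 3 mm of the one below. Each tub made contact at its expected height.
- **Bystanders:** the bottle and roll show no movement in the top view (under 0.1 px).
- **Gripper:** it is clear of everything, with no contact force.

**One disagreement:** the hand-eye calibration reported for the wrist camera changed by 2–4 mm between poses. I corrected for it using the finger symmetry and the position of each gripped tub, and compared against the top camera where I could.

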